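# Roll-test bar and tube samples on a ramp

## Robot

A 7-joint arm with a two-finger parallel gripper is mounted at the origin on a cart in front of the work surface, level with it; the furniture and walls round the work are solid. World frame = base frame: x ahead of the robot, y to its left, z up, the work surface at z = 0. Lengths are in m, angles in rad, forces in N, time in s.
With the tool pointing down it reaches from about 0.4 to 0.85 m from the base axis. Payload 4.4 kg.
Tool frame: the origin (TCP) lies between the finger pads; the fingertips stand 25 mm ahead of it and the grasp point (between the pads) lies 6 mm ahead of it (finger_overhang is the distance from the TCP to the fingertips, in m); z points along the fingers, y is the direction in which the jaws open and shut (so a half turn about z gives the same grasp; the last joint's range is limited). The gripper opens to 94 mm and grips with 3 to 60 N. Pads are 16 mm wide; open, the fingers measure 119 mm over their backs; the gripper's body (75 mm by 177 mm) begins 78 mm behind the grasp point.
Start: joints at [-1.326, 0.628, 0.038, 1.517, -0.027, 0.996, -0.02], TCP at [0.199, 0.619, 0.203] pointing down, gripper open.
Joint ranges: [-3.06, 3.06], [-0.37, 2.12], [-1.25, 1.32], [0.18, 2.47], [-1.1, 4.24], [0.23, 1.98], [-2.94, 2.94]. Speed limits (rad/s): [2.57, 2.57, 3.14, 3.14, 3.14, 3.14, 3.14].

## Interface

Orientations are given as [roll, pitch, yaw] about the fixed x, y, z axes, in that order (R = Rz(yaw) Ry(pitch) Rx(roll)).
In Python, from workcell import observe, read_camera, camera_params, sign_off, recognise, mark_of, finger_overhang gives the robot as it stands.
- The arm moves only by the tool play_rows, never from a script. Its argument "series" is one flat list of numbers, 7 for each row, row after row: the shift along the world's x, y, z in mm, then the turn, a rotation vector about the world's x, y, z in degrees, then the finger opening in mm, from 0 to 94. A call has 1 to 8 rows; each row is the pose to reach, as a shift and turn from the pose measured when the call began; what a row does not reach only later rows make up. A row lasts 1/12 s, in which the tool goes at most 41.7 mm and 7.16 degrees, less where a joint would pass 70% of its speed; a pose out of reach is approached as far as the arm can. A call with a gripper value outside its range is refused whole. The fingers move at their own pace and stop on an object; "force" is the grip in N (left out, the last holds). Time passes only in rows, so rows that repeat a pose let the fingers close. It gives the time, the measured TCP pose, the force and the opening at its end, in the units of the state.
- observe(): the state, without advancing time (a new reading comes with each control period).
- read_camera(name): name is "side" or "top"; returns (picture, depth): 400x640x3 uint8, red, green, blue; 400x640 float32, m along the optical axis (not along the pixel's ray), 0 where there is no reading.
- camera_params(name): a dict with "intrinsics" (3x3 intrinsics, pixels), "D" ([k1, k2, p1, p2, k3] as OpenCV has them; the pictures are not rectified), "R" (3x3) and "t" (3): a world point X has camera coordinates R X + t. Camera axes: x right, y down, z forward; pixel columns grow to the right and rows downward; lengths in m; the calibration is good to about 2 mm. A picture is of the moment at which its call begins. camera_params takes no time and is no camera call.
- sign_off(): hands the job in, once; it reports no verdict.
Trained networks look in the newest picture that a camera, given by its name, has taken for a name from the list of things; names that differ only in an ending like _2 or _b are one class to them, and where a whole thing is asked for, a point or a joint stands for the part that bears it (a point fixed in the world has none). Each returns a list of dicts, best first, with "confidence" (0 to 1); they miss things now and then, are a little off and sometimes report something else, mostly with a low value. They report only what shows in the picture. A call takes as long as a camera call.
- recognise(thing, camera): "bbox" ([left, top, right, bottom] in pixels, round what is visible of it).
- mark_of(thing, camera): "xy" ([column, row] in pixels: a listed point, or the origin of a listed thing).
The state is a dict: "clock": time; "joint_positions": joint angles; "joint_vel": joint speeds; "joint_torque": joint torques, N m; "eef_pos": TCP position; "ee_rot": TCP orientation; "contact_force": force on the tool from outside, world axes, zero at the start; "ft_torque": the same for the moment, N m; "opening": finger opening in m.
Only numpy, scipy, OpenCV 4.12 (cv2) and the standard library are available. Lean on these libraries where they do the work, as an engineer would, in place of code of your own. Each camera call takes 0.05 s, during which the arm holds its last target.

## Task

Find out which of the three samples roll: lay each in turn across the top of the ramp, let go and keep your fingers off it while it runs. Those that roll run by themselves under the clear cover into the bay at the foot and stay there; one that stays put on the ramp must be picked up again and laid in the red tray. Leave the two turned parts that stand among the samples where they are.

Things in the scene. Friction and masses are not known exactly. Their poses are not given: they have to be found in the camera images.
- ramp: Fixed roll-test ramp on a grey 262 x 150 mm base plate; origin: centre of its underside, on the table; +x points downhill (level), z up. White deck 243 mm long in x, 112 mm between blue rails 17 mm above it; slope 14 degrees: deck 70 mm above the table at the top (x=-121 mm, blue lip 15 mm above the deck), 10 mm at the foot (x=+121 mm, end wall). Beyond x=+33 mm it is the clear-roofed bay
- ramp_start (a point): point on the deck surface, mid width, on the yellow line 50 mm along the slope below the top lip: lay a sample here, its length along the ramp's y, and let go; axes as the ramp's
- ramp_bay (a point): point on the deck surface, mid width, in the middle of the covered bay, 150 mm further down the slope; clear side walls and roof, roof underside 46 mm above the deck, open uphill only; not reachable from above; axes as the ramp's
- reject_tray: fixed red open tray, 170 (own x) x 94 (own y) x 20 mm high, walls and floor 4 to 5 mm thick; origin: centre of its underside on the table; a sample lies in it along its x
- sample_a: loose aluminium bar or tube sample, 90 mm long, 0.1 to 0.2 kg, lying on the 6 mm clear sheet. Origin on its long axis at mid length; own x along its length. As it lies its axis is 12 to 15 mm above its support and it is 28 to 38 mm wide. It may be round or flattened: only the ramp tells; round ones roll off within 1 s, flattened ones laid flat side down stay where let go
- sample_b: another such sample, described as sample_a
- sample_c: another such sample, described as sample_a
- sheet: clear sheet 220 x 300 x 6 mm fixed on the table (300 along its y), on which the samples and the two turned parts stand; origin: centre of its underside
- turned_a: bystander: loose turned aluminium part standing on the sheet among the samples, diameter 46, height 34 mm; origin: centre of its underside
- turned_b: bystander like turned_a, diameter 46, height 36 mm

How it is judged:
By the outcome, as a careful person would: the job done as asked, in the order asked, and still so for the second after the job is handed in, with the robot touching nothing.
It also fails if it takes over 72 s, if anything falls off the work surface, if the arm or the gripper's body presses on something with over 40 N, if the wrist force passes 120 N, or if a joint passes its speed limit or range.

## Working session

There is one attempt and no reset: what is moved stays moved. The work goes in short steps, Python scripts to look and compute and a tool call to move; the robot and the scene stay as the last step left them, time stands still between calls to the robot, and variables do not carry over. Pictures are saved under pics/ and viewed, and the job is handed in when it is done.

Besides the shell and the picture viewer there is one more tool, called after "Emit:" by a JSON object that holds its "op" and its "data", one argument or row to a line. play_rows: Moves the arm, as the interface text tells. Its arguments: {"type":"object","properties":{"series":{"type":"array"},"force":{"type":"number"}},"required":["series"]}

```bash
mkdir -p pics; ls
python3 - <<'E'
from workcell import *
import cv2,numpy as np
s=observe();print(s['clock'],s['eef_pos'],s['ee_rot'],s['opening'],finger_overhang if not callable(finger_overhang) else finger_overhang())
for n in('top','side'):
    p,d=read_camera(n);cv2.imwrite(f'pics/{n}0.png',p[:,:,::-1]);np.save(f'pics/{n}0d.npy',d)
    c=camera_params(n);print(n,c)
E
```

```text
pics
0.0 [0.19857075 0.61822472 0.20217034] [-3.13972074e+00  1.83543143e-05  2.83075065e+00] 0.09374654208900668 0.025
top {'intrinsics': array([[486.15834601,   0.        , 322.44793135],
       [  0.        , 486.15834601, 194.27765657],
       [  0.        ,   0.        ,   1.        ]]), 'D': array([-0.13307676,  0.        ,  0.        ,  0.        ,  0.        ]), 'R': array([[ 0.02670753, -0.99961391, -0.00766372],
       [-0.99132778, -0.02549779, -0.12891509],
       [ 0.12866991,  0.01104026, -0.99162602]]), 't': array([0.01811252, 0.49709805, 1.2901045 ])}
side {'intrinsics': array([[389.26114876,   0.        , 328.45587808],
       [  0.        , 389.26114876, 200.32025775],
       [  0.        ,   0.        ,   1.        ]]), 'D': array([-0.04469693,  0.        ,  0.        ,  0.        ,  0.        ]), 'R': array([[ 0.89750744, -0.44027577, -0.02525152],
       [-0.18694079, -0.32797097, -0.92600658],
       [ 0.39941649,  0.83581833, -0.37666189]]), 't': array([-0.45086554,  0.19040444,  0.72664759])}
```

View pics/top0.png

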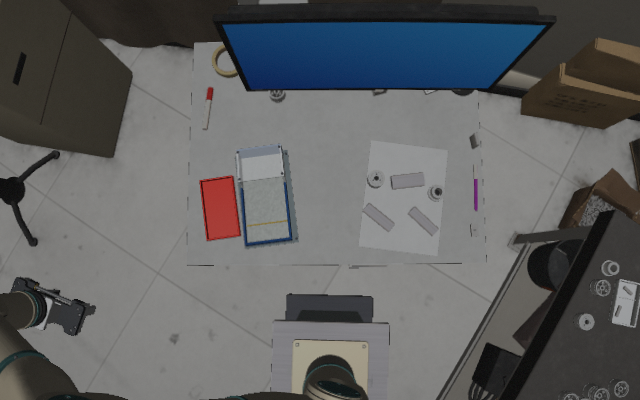

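View pics/side0.png

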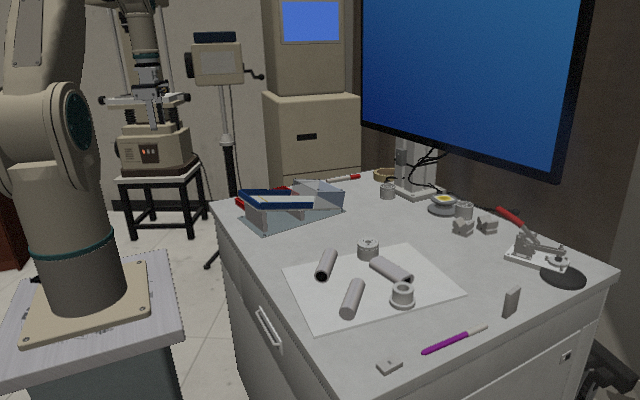

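```bash
cat > h.py <<'E'
from workcell import *
import cv2,numpy as np
def ray(n,uv):
    c=camera_params(n);q=cv2.undistortPoints(np.array(uv,float).reshape(-1,1,2),c['intrinsics'],c['D']).reshape(-1,2)
    R=c['R'];o=-R.T@c['t'];d=np.c_[q,np.ones(len(q))]@R
    return o,d
def at_z(n,uv,z):
    o,d=ray(n,uv);return o+d*((z-o[2])/d[:,2])[:,None]
def at_d(n,uv,dep):
    o,d=ray(n,uv);return o+d*np.array(dep).reshape(-1,1)
def proj(n,X):
    c=camera_params(n);return cv2.projectPoints(np.array(X,float).reshape(-1,1,3),cv2.Rodrigues(c['R'])[0],c['t'],c['intrinsics'],c['D'])[0].reshape(-1,2)
E
python3 - <<'E'
from h import *
p=cv2.imread('pics/top0.png')
cv2.imwrite('pics/cropS.png',cv2.resize(p[130:265,345:465],None,fx=5,fy=4.4*5/4.4 if 0 else 4.4))
cv2.imwrite('pics/cropR.png',cv2.resize(p[135:260,190:310],None,fx=4.7,fy=4.7))
for t in('sample_a','turned_a','ramp','ramp_start','reject_tray','sheet'):
    for r in mark_of(t,'top'): 
        z={'sample_a':.019,'ramp_start':.058,'ramp':0}.get(t,0.006 if t=='turned_a' else 0)
        print('mark',t,np.round(r['xy'],1),round(r['confidence'],2),at_z('top',r['xy'],z).round(4))
d=np.load('pics/top0d.npy')
for uv in [(407,181),(379,217),(424,220),(375,178),(436,192),(400,240),(330,200),(220,208),(265,235),(265,222),(265,200),(265,165)]:
    print(uv,at_d('top',uv,d[uv[1],uv[0]]).round(4))
E
```

```text
mark sample_a [409.7 179.9] 0.82 [[ 0.5445 -0.209   0.019 ]]
mark sample_a [422.2 221.8] 0.71 [[ 0.4292 -0.244   0.019 ]]
mark sample_a [377.  219.2] 0.57 [[ 0.4334 -0.1196  0.019 ]]
mark turned_a [373.4 181.2] 0.76 [[ 0.5402 -0.1095  0.006 ]]
mark ramp [265.7 198.9] 0.94 [[0.4836 0.1895 0.    ]]
mark ramp_start [403.3 194.2] 0.58 [[ 0.4989 -0.1852  0.058 ]]
mark ramp_start [267.5 221.2] 0.57 [[0.4173 0.1748 0.058 ]]
mark reject_tray [220.4 208.1] 0.77 [[0.4543 0.3159 0.    ]]
mark sheet [401.4 199.8] 0.77 [[ 0.4908 -0.1891  0.    ]]
(407, 181) [[ 0.5394 -0.1996  0.0301]]
(379, 217) [[ 0.4382 -0.1233  0.0341]]
(424, 220) [[ 0.4332 -0.2462  0.0324]]
(375, 178) [[ 0.5457 -0.1117  0.0281]]
(436, 192) [[ 0.5144 -0.2852  0.0063]]
(400, 240) [[ 0.3784 -0.1846  0.01  ]]
(330, 200) [[ 0.4856  0.01   -0.0041]]
(220, 208) [[0.4543 0.3166 0.0022]]
(265, 235) [[0.3801 0.1788 0.0672]]
(265, 222) [[0.415  0.1814 0.058 ]]
(265, 200) [[0.4753 0.1855 0.0444]]
(265, 165) [[0.5655 0.1855 0.0752]]
```

View pics/cropS.png

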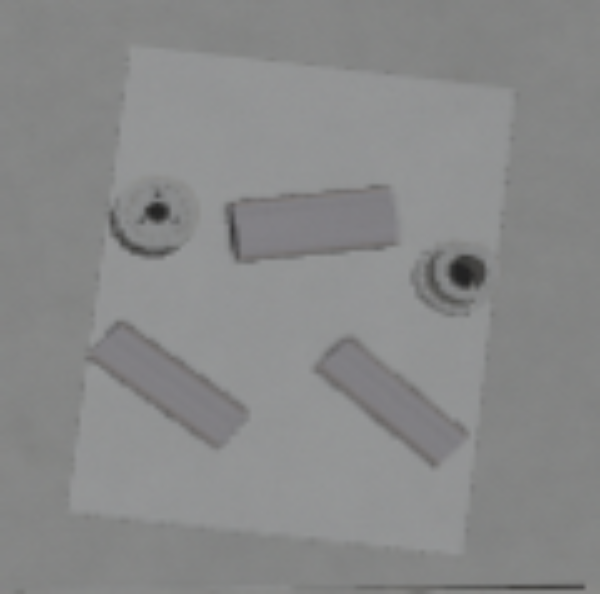

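View pics/cropR.png

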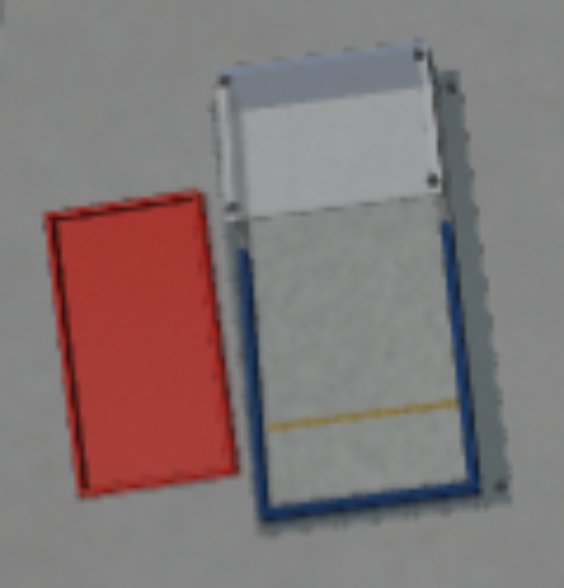

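Run:
```python
from h import *
p=cv2.imread('pics/top0.png')
c=camera_params('top');print('cam',(-c['R'].T@c['t']).round(3))
def an(m,z,lab,mn=60):
    n,l,st,ce=cv2.connectedComponentsWithStats(m.astype(np.uint8))
    for i in range(1,n):
        if st[i,4]<mn: continue
        ys,xs=np.where(l==i)
        P=at_z('top',np.c_[xs,ys],z)[:,:2]
        r=cv2.minAreaRect((P*1000).astype(np.float32))
        C=P.mean(0);w,v=np.linalg.eigh(np.cov((P-C).T));ax=v[:,1]
        print(lab,st[i,4],'cen',C.round(4),'ang',np.degrees(np.arctan2(ax[1],ax[0])).round(1),'LW',np.sqrt(12*w[::-1]).round(4),'rect',[np.round(q,1) for q in r])
b=p.astype(int)
print(p[181,407],p[240,400],p[217,379],p[222,265],p[213,265])
hsv=cv2.cvtColor(p,cv2.COLOR_BGR2HSV).astype(int)
# samples: pink (r-g)
roi=np.zeros(p.shape[:2],bool);roi[140:255,355:455]=1
rg=b[:,:,2]-b[:,:,1]
bg=b[:,:,0]-b[:,:,1]
np.set_printoptions(linewidth=250)
m=((rg+bg)>=8)&roi
m=cv2.morphologyEx(m.astype(np.uint8),cv2.MORPH_OPEN,np.ones((3,3)))
cv2.imwrite('pics/m.png',cv2.resize(m[130:265,345:465]*255,None,fx=5,fy=4.4,interpolation=0))
an(m,.0195,'sample')
red=(b[:,:,2]>120)&(b[:,:,1]<80)&(b[:,:,0]<90);red[:150]=0
an(red,.015,'tray',500)
yel=(hsv[:,:,0]>15)&(hsv[:,:,0]<35)&(hsv[:,:,1]>60);yel[:205]=0;yel[245:]=0;yel[:,:240]=0;yel[:,300:]=0
an(yel,.0585,'line',20)
blue=(hsv[:,:,0]>100)&(hsv[:,:,0]<125)&(hsv[:,:,1]>120);blue[:175]=0;blue[255:]=0;blue[:,:230]=0;blue[:,310:]=0
an(blue,.075,'blue',20)
d=np.load('pics/top0d.npy')
for uv in [(400,85),(300,88),(500,85),(400,40)]: print(at_d('top',uv,d[uv[1],uv[0]]).round(3))
```

```text
cam [0.326 0.017 1.344]
[132 128 129] [148 148 147] [131 128 129] [120 132 134] [132 134 131]
tray 1900 cen [0.4527 0.3146] ang -170.0 LW [0.1679 0.0895] rect [array([454.5, 317.3]), array([170.8,  93.3]), np.float64(10.1)]
line 64 cen [0.4127 0.1763] ang 99.2 LW [0.109  0.0042] rect [array([412.5, 177.3]), array([  4., 105.]), np.float64(9.2)]
blue 344 cen [0.4145 0.1762] ang 100.2 LW [0.1802 0.1719] rect [array([436.4, 179.5]), array([154. , 123.4]), np.float64(8.4)]
[[ 0.731 -0.147  0.254]]
[[0.723 0.089 0.237]]
[[ 1.095 -0.732 -0.675]]
[[ 0.729 -0.111  0.498]]
```

View pics/m.png

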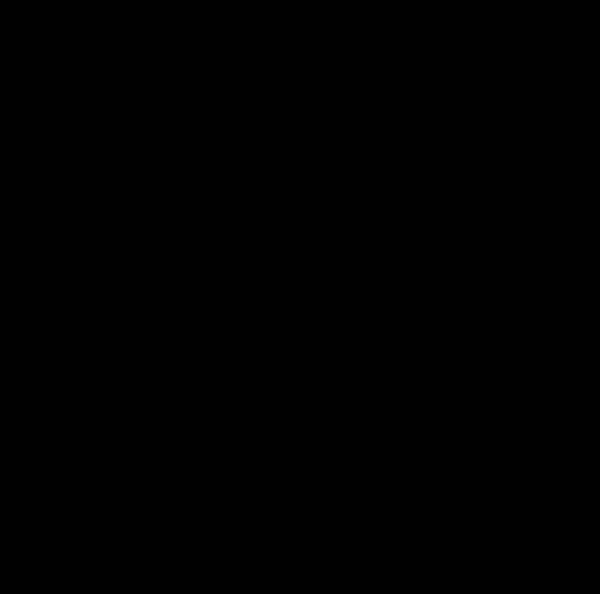

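Run:
```python
from h import *
p=cv2.imread('pics/top0.png')
g=cv2.cvtColor(p,cv2.COLOR_BGR2GRAY)
roi=np.zeros(g.shape,np.uint8);cv2.fillPoly(roi,[np.array([[374,144],[445,151],[437,253],[361,243]])],1)
m=((g<141)&(roi>0)).astype(np.uint8)
m=cv2.morphologyEx(m,cv2.MORPH_OPEN,np.ones((2,2)))
cv2.imwrite('pics/m2.png',cv2.resize(m[130:265,345:465]*255,None,fx=5,fy=4.4,interpolation=0))
n,l,st,ce=cv2.connectedComponentsWithStats(m)
for i in range(1,n):
    if st[i,4]<100: continue
    ys,xs=np.where(l==i);P=at_z('top',np.c_[xs,ys],.0195)[:,:2]*1000
    C=P.mean(0);w,v=np.linalg.eigh(np.cov((P-C).T));ax=v[:,1]
    r=cv2.minAreaRect(P.astype(np.float32))
    print(st[i,4],'px',ce[i].round(1),'cen',C.round(1),'ang',np.degrees(np.arctan(ax[1]/ax[0])).round(1),'LW',np.sqrt(12*w[::-1]).round(1),[np.round(q,1) for q in r])
```

```text
233 px [377.2 180.2] cen [ 541.2 -118.6] ang -18.9 LW [47.3 36.9] [array([ 541. , -119.8]), array([40.4, 51.1]), np.float64(83.7)]
500 px [407.9 181.5] cen [ 539.8 -203.8] ang -81.4 LW [96.  40.3] [array([ 539.8, -203.8]), array([40.4, 97.1]), np.float64(7.9)]
224 px [436.  193.6] cen [ 508.  -282.2] ang -27.2 LW [43.8 38.6] [array([ 507.1, -280.9]), array([42. , 45.1]), np.float64(89.9)]
404 px [379.9 218.2] cen [ 436.4 -127.4] ang 50.9 LW [91.8 32.7] [array([ 437.5, -126. ]), array([96.2, 33.7]), np.float64(52.1)]
404 px [423.6 221.7] cen [ 429.6 -247.8] ang 48.4 LW [94.  32.6] [array([ 429.7, -247.7]), array([94.1, 32.7]), np.float64(48.5)]
```

View pics/m2.png

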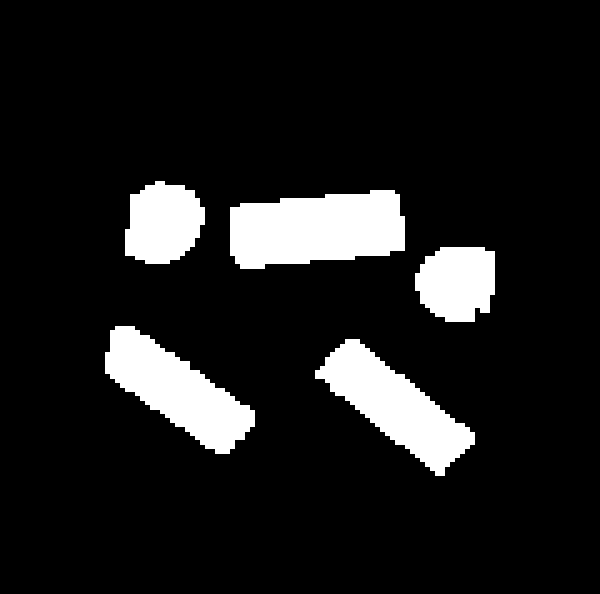

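```bash
cat >> h.py <<'E'
from scipy.spatial.transform import Rotation as Ro
def tgt(x,y,z,jaw,tilt=0):
    """mm, jaw dir deg; tilt: lean about horizontal axis perpendicular to jaw so tool z=-(sin,0,cos) in jaw frame"""
    s=observe();R0=Ro.from_euler('xyz',s['ee_rot'])
    # tool y = jaw dir u, tool z = down
    R=Ro.from_euler('z',jaw+90,degrees=True)*Ro.from_euler('x',180,degrees=True)
    ax=np.array([-np.sin(np.radians(jaw)),np.cos(np.radians(jaw)),0])
    R=Ro.from_rotvec(ax*np.radians(tilt))*R
    dv=(R*R0.inv()).as_rotvec(degrees=True)
    print('t',round(s['clock'],2),'d',(np.array([x,y,z])-np.array(s['eef_pos'])*1000).round(1),'rv',dv.round(1),'rows',np.ceil(np.linalg.norm(dv)/7.16),'op',round(s['opening']*1000,1),'F',np.round(s['contact_force'],1),'pos',np.round(np.array(s['eef_pos'])*1000,1))
E
python3 -c "
from h import *
tgt(500,300,220,31);tgt(429.6,-247.8,140,-41.6)
R=Ro.from_euler('xyz',observe()['ee_rot']).as_matrix();print(R[:,1],R[:,2])"
```

```text
t 0.4 d [ 301.3 -318.8   17.1] rv [  0.   -0.  -41.2] rows 6.0 op 93.7 F [-0.7 -0.  -0.3] pos [198.7 618.8 202.9]
t 0.4 d [ 230.9 -866.6  -62.9] rv [   0.    -0.  -113.8] rows 16.0 op 93.7 F [-0.7 -0.  -0.3] pos [198.7 618.8 202.9]
[ 3.05818438e-01  9.52089821e-01 -2.35136515e-04] [-1.06139794e-04 -2.12875925e-04 -9.99999972e-01]
```

Emit:
{"op": "play_rows", "data": {
  "series": [300,-320,20,0,0,-41,80,300,-320,20,0,0,-41,80,300,-320,20,0,0,-41,80,300,-320,20,0,0,-41,80,300,-320,20,0,0,-41,80,300,-320,20,0,0,-41,80,300,-320,20,0,0,-41,80,300,-320,20,0,0,-41,80]
}}

```text
clock: 1.07
eef_pos: [0.4275, 0.3744, 0.2185]
ee_rot: [3.141, -0.0, 2.115]
contact_force: [0.5, 1.1, -0.8]
opening: 0.0798
```

```bash
python3 -c "
from h import *
tgt(429.6,-247.8,140,-41.6)"
```

```text
t 1.07 d [   2.1 -622.2  -78.5] rv [  0.    0.  -72.8] rows 11.0 op 79.8 F [ 0.5  1.1 -0.8] pos [427.5 374.4 218.5]
```

Emit:
{"op": "play_rows", "data": {
  "series": [40,-400,-10,0,0,-57,80,40,-400,-10,0,0,-57,80,40,-400,-10,0,0,-57,80,40,-400,-10,0,0,-57,80,40,-400,-10,0,0,-57,80,40,-400,-10,0,0,-57,80,40,-400,-10,0,0,-57,80,40,-400,-10,0,0,-57,80]
}}

```text
clock: 1.73
eef_pos: [0.4603, 0.0427, 0.2105]
ee_rot: [3.141, -0.001, 1.115]
contact_force: [0.2, 0.7, -0.3]
opening: 0.0798
```

```bash
python3 -c "
from h import *
tgt(429.6,-247.8,100,-41.6)"
```

```text
t 1.73 d [ -30.7 -290.5 -110.5] rv [ -0.    0.1 -15.5] rows 3.0 op 79.8 F [ 0.2  0.7 -0.3] pos [460.3  42.7 210.5]
```

Emit:
{"op": "play_rows", "data": {
  "series": [-31,-290,-70,0,0,-15.5,65,-31,-290,-70,0,0,-15.5,65,-31,-290,-70,0,0,-15.5,65,-31,-290,-70,0,0,-15.5,65,-31,-290,-70,0,0,-15.5,65,-31,-290,-70,0,0,-15.5,65,-31,-290,-110,0,0,-15.5,65,-31,-290,-110,0,0,-15.5,65]
}}

```text
clock: 2.4
eef_pos: [0.429, -0.251, 0.0998]
ee_rot: [3.138, -0.0, 0.841]
contact_force: [0.5, 1.5, -0.5]
opening: 0.0648
```

Run:
```python
from h import *
tgt(429.6,-247.8,36,-41.6)
for n in('top','side'):
    p,d=read_camera(n);cv2.imwrite(f'pics/{n}1.png',p[:,:,::-1])
    if n=='side': cv2.imwrite('pics/side1c.png',cv2.resize(p[200:360,240:480,::-1],None,fx=3.2,fy=3.2))
```

```text
t 2.4 d [  0.6   3.2 -63.8] rv [0.1 0.2 0.2] rows 1.0 op 64.8 F [ 0.5  1.5 -0.5] pos [ 429.  -251.    99.8]
```

View pics/side1c.png

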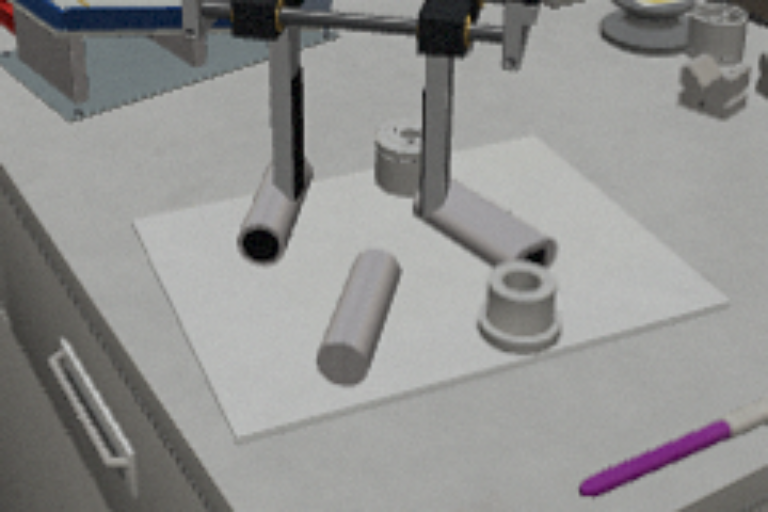

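Emit:
{"op": "play_rows", "data": {
  "series": [1,3,-30,0,0,0,65,1,3,-55,0,0,0,65,1,3,-64,0,0,0,65,1,3,-64,0,0,0,65,1,3,-64,0,0,0,65]
}}

```text
clock: 2.92
eef_pos: [0.4281, -0.2475, 0.0349]
ee_rot: [-3.14, 0.002, 0.838]
contact_force: [0.9, 0.5, -0.7]
opening: 0.0651
```

Emit:
{"op": "play_rows", "data": {
  "series": [0,0,0,0,0,0,20,0,0,0,0,0,0,20,0,0,0,0,0,0,20,0,0,0,0,0,0,20,0,0,0,0,0,0,20,0,0,0,0,0,0,20],
  "force": 20
}}

```text
clock: 3.42
eef_pos: [0.4283, -0.2475, 0.0352]
ee_rot: [-3.14, 0.002, 0.839]
contact_force: [0.4, 0.3, -0.3]
opening: 0.0286
```

Run:
```python
from h import *
tgt(429.6,-247.8,36,-41.6)
for n in('top','side'):
    p,d=read_camera(n)
    cv2.imwrite(f'pics/{n}2c.png',cv2.resize(p[200:360,240:480,::-1] if n=='side' else p[130:265,345:465,::-1],None,fx=3.2,fy=3.2))
```

```text
t 3.42 d [ 1.3 -0.3  0.8] rv [ 0.  -0.1  0.4] rows 1.0 op 28.6 F [ 0.4  0.3 -0.3] pos [ 428.3 -247.5   35.2]
```

View pics/side2c.png

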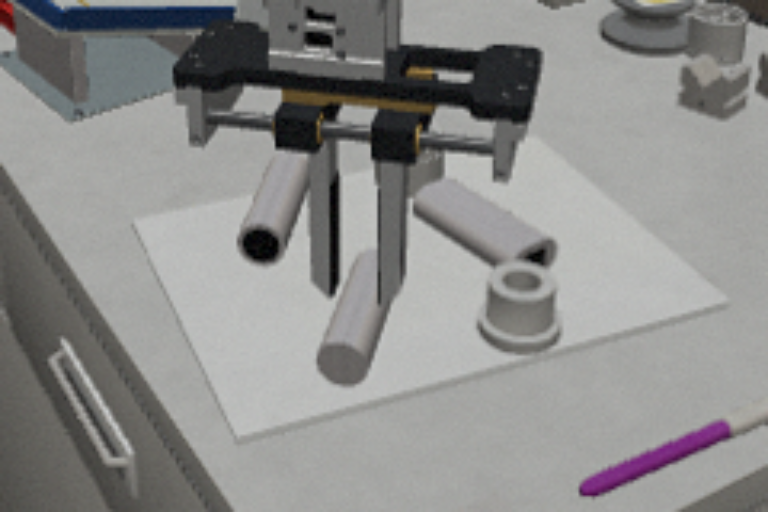

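Emit:
{"op": "play_rows", "data": {
  "series": [0,0,20,0,0,0,20,0,0,50,0,0,0,20,10,10,90,0,0,0,20,20,40,120,0,0,7,20,30,80,120,0,0,14,20,30,120,120,0,0,21,20,30,160,120,0,0,28,20,30,200,120,0,0,35,20]
}}

```text
clock: 4.18
eef_pos: [0.458, -0.0456, 0.1553]
ee_rot: [-3.141, 0.001, 1.455]
contact_force: [-0.0, -0.6, -0.6]
opening: 0.0198
```

```bash
cat >> h.py <<'E'
S=np.array([412.7,176.3,58.2]);YAW=9.5
def overramp(H,dy=0,ds=0):
    c,s=np.cos(np.radians(YAW)),np.sin(np.radians(YAW));k=np.radians(14)
    n=np.array([np.sin(k)*c,np.sin(k)*s,np.cos(k)]);v=np.array([-s,c,0]);u=np.array([np.cos(k)*c,np.cos(k)*s,-np.sin(k)])
    tgt(*(S+n*H+v*dy+u*ds),YAW,14)
E
python3 - <<'E'
from h import *
overramp(100);overramp(31)
p,d=read_camera('side');cv2.imwrite('pics/side3c.png',cv2.resize(p[100:340,160:480,::-1],None,fx=2.4,fy=2.4))
E
```

```text
t 4.18 d [-2.140e+01  2.259e+02 -1.000e-01] rv [-0.3 14.  16. ] rows 3.0 op 19.8 F [-0.  -0.6 -0.6] pos [458.  -45.6 155.3]
t 4.18 d [-37.9 223.1 -67.1] rv [-0.3 14.  16. ] rows 3.0 op 19.8 F [-0.  -0.6 -0.6] pos [458.  -45.6 155.3]
```

View pics/side3c.png

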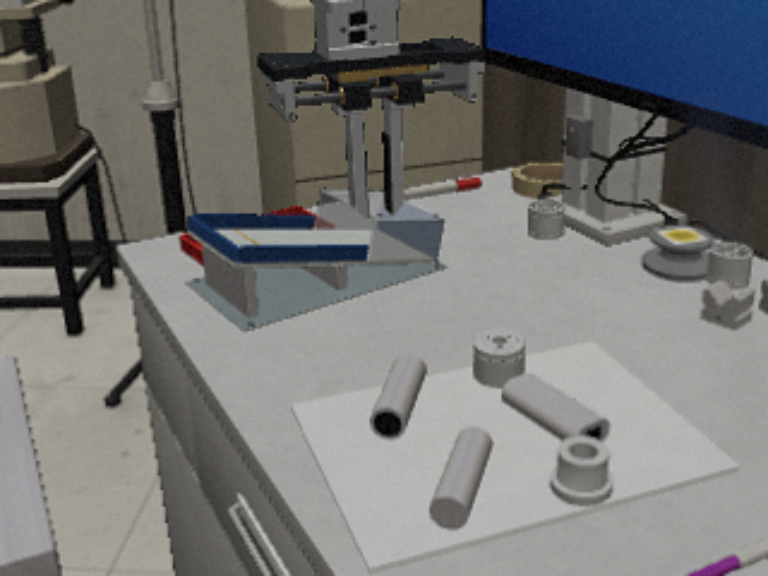

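```bash
cat > seg.py <<'E'
from h import *
def seg(name):
    p,d=read_camera('top');p=np.ascontiguousarray(p[:,:,::-1]);cv2.imwrite(f'pics/{name}.png',cv2.resize(p[130:265,345:465],None,fx=4.4,fy=4.4))
    g=cv2.cvtColor(p,cv2.COLOR_BGR2GRAY)
    roi=np.zeros(g.shape,np.uint8);cv2.fillPoly(roi,[np.array([[374,144],[445,151],[437,253],[362,243]])],1)
    m=((g<141)&(roi>0)).astype(np.uint8)
    m=cv2.morphologyEx(m,cv2.MORPH_OPEN,np.ones((2,2)))
    n,l,st,ce=cv2.connectedComponentsWithStats(m)
    for i in range(1,n):
        if st[i,4]<100: continue
        ys,xs=np.where(l==i);P=at_z('top',np.c_[xs,ys],.0195)[:,:2]*1000
        r=cv2.minAreaRect(P.astype(np.float32))
        C=P.mean(0);w,v=np.linalg.eigh(np.cov((P-C).T));ax=v[:,1]
        print(st[i,4],'cen',C.round(1),'ang',np.degrees(np.arctan(ax[1]/ax[0])).round(1),'LW',np.sqrt(12*w[::-1]).round(1),[np.round(q,1) for q in r])
E
python3 -c "
from seg import *
seg('t4')"
```

```text
1992 cen [ 499.3 -141.6] ang -23.9 LW [233.1 121.6] [array([ 474.7, -169.2]), array([152.5, 239.2]), np.float64(84.0)]
201 cen [ 507.  -281.7] ang -24.9 LW [40.9 38.1] [array([ 507. , -280.9]), array([42. , 44.9]), np.float64(89.9)]
391 cen [ 429.7 -248.1] ang 48.2 LW [93.2 31.7] [array([ 429.9, -247.6]), array([93.7, 32. ]), np.float64(48.7)]
```

View pics/t4.png

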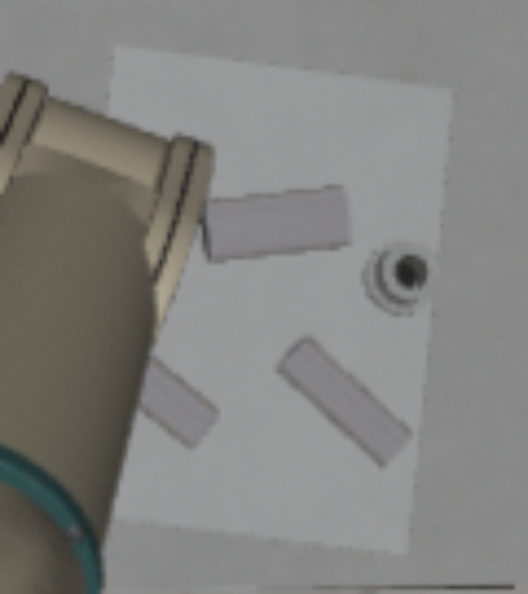

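```bash
python3 -c "
from h import *
tgt(429.7,-248,36,-41.6)"
```

```text
t 4.28 d [ -27.9 -207.8 -118.7] rv [ -0.2  -0.1 -35.4] rows 5.0 op 19.8 F [ 0.2  0.2 -0.8] pos [457.6 -40.2 154.7]
```

Emit:
{"op": "play_rows", "data": {
  "series": [-10,-50,-20,0,0,-8,50,-28,-100,-40,0,0,-16,50,-28,-150,-40,0,0,-24,50,-28,-190,-50,0,0,-30,50,-28,-208,-60,0,0,-35,50,-28,-208,-60,0,0,-35,50,-28,-208,-75,0,0,-35,50,-28,-208,-75,0,0,-35,50]
}}

```text
clock: 4.95
eef_pos: [0.4278, -0.2488, 0.078]
ee_rot: [-3.135, -0.001, 0.849]
contact_force: [-0.5, 0.4, -0.1]
opening: 0.0499
```

```bash
python3 -c "
from h import *
tgt(429.7,-248,36,-41.6)"
```

```text
t 4.95 d [  1.9   0.8 -42. ] rv [-0.3 -0.3 -0.2] rows 1.0 op 49.9 F [-0.5  0.4 -0.1] pos [ 427.8 -248.8   78. ]
```

Emit:
{"op": "play_rows", "data": {
  "series": [2,1,-30,0,0,0,50,2,1,-42,0,0,0,50,2,1,-42,0,0,0,30,2,1,-42,0,0,0,15,2,1,-42,0,0,0,15,2,1,-42,0,0,0,15,2,1,-42,0,0,0,15,2,1,-42,0,0,0,15],
  "force": 25
}}

```text
clock: 5.62
eef_pos: [0.4303, -0.248, 0.0368]
ee_rot: [-3.136, -0.001, 0.849]
contact_force: [0.2, 0.0, 0.4]
opening: 0.0161
```

Emit:
{"op": "play_rows", "data": {
  "series": [0,0,0,0,0,0,15,0,0,0,0,0,0,15,0,0,0,0,0,0,15]
}}

```text
clock: 5.87
eef_pos: [0.4304, -0.248, 0.037]
ee_rot: [-3.136, -0.002, 0.849]
contact_force: [0.6, 0.2, 0.2]
opening: 0.0147
```

Run:
```python
from h import *
s=observe();print(s)
R=Ro.from_euler('xyz',s['ee_rot']).as_matrix();tip=s['eef_pos']+R[:,2]*.025
for n in('top','side'):
    p,d=read_camera(n);p=np.ascontiguousarray(p[:,:,::-1])
    q=proj(n,[tip,s['eef_pos'],[.4297,-.248,.0195]]);print(n,q)
    for i,a in enumerate(q): cv2.circle(p,tuple(int(v) for v in a.round()),1,[(0,0,255),(0,255,0),(255,0,0)][i],-1)
    cv2.imwrite(f'pics/{n}5c.png',cv2.resize(p[200:360,240:480] if n=='side' else p[130:265,345:465],None,fx=3.2 if n=='side' else 4.4,fy=3.2 if n=='side' else 4.4,interpolation=0))
```

```text
{'clock': 5.8667, 'joint_positions': array([ 0.22724407,  0.72017811,  0.36474309,  2.07688969, -0.58019539,
        0.44883283,  0.31987783]), 'joint_vel': array([-0.00041574,  0.00368196, -0.00368157,  0.00043784, -0.00091107,
       -0.00102219,  0.00149354]), 'joint_torque': array([-3.21406103e-02, -4.70872736e+01,  5.25546357e+00, -7.98939049e+00,
       -2.22852646e-02,  6.22165273e-02, -7.76760298e-04]), 'eef_pos': array([ 0.43044738, -0.24798504,  0.03697663]), 'ee_rot': array([-3.13643213e+00, -1.62674900e-03,  8.49354186e-01]), 'contact_force': array([0.55835114, 0.16425833, 0.23017664]), 'ft_torque': array([-0.0620955 ,  0.1094438 ,  0.03070501]), 'opening': 0.014730439653924047}
top [[423.11164588 221.58797583]
 [424.97403674 220.88415413]
 [423.69878477 221.63413367]]
side [[353.44021139 302.08408488]
 [353.51053575 290.324063  ]
 [353.14254863 298.72525116]]
```

View pics/side5c.png

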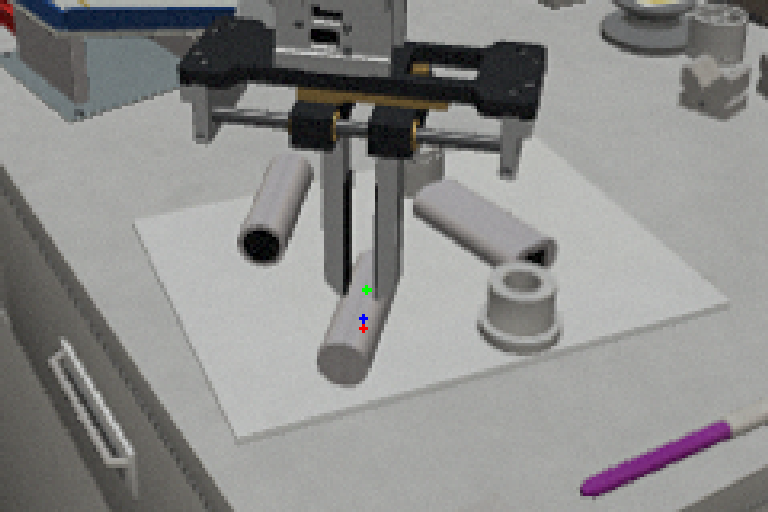

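View pics/top5c.png

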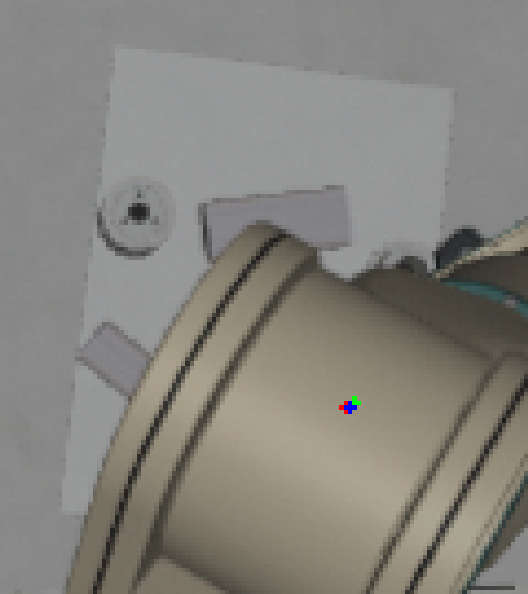

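Run:
```python
from h import *
s=observe()
p,d=read_camera('side')
# 3D cloud near the fingers
ys,xs=np.mgrid[240:310,335:372];P=at_d('side',np.c_[xs.ravel(),ys.ravel()],d[240:310,335:372].ravel())
R=Ro.from_euler('xyz',s['ee_rot']).as_matrix()
L=(P-s['eef_pos'])@R*1000
m=(abs(L[:,0])<14)&(abs(L[:,1])<40)&(L[:,2]<22)&(L[:,2]>-60)&(d[240:310,335:372].ravel()>0)
L=L[m]
for z in range(-60,24,6):
    k=L[(L[:,2]>=z)&(L[:,2]<z+6)]
    if len(k): print(z,len(k),'x',k[:,0].min().round(1),k[:,0].max().round(1),'y',np.sort(k[:,1]).round(0)[[0,len(k)//4,len(k)//2,3*len(k)//4,-1]])
c=d[280:308,338:372:3];print((c*1000).astype(int))
```

```text
-60 56 x -11.8 4.9 y [-20. -11.   7.  15.  19.]
-54 55 x -11.3 5.5 y [-20. -14.  -9.  13.  19.]
-48 54 x -11.8 5.6 y [-20. -13.   7.  15.  19.]
-42 54 x -11.6 6.0 y [-20. -13.   8.  15.  19.]
-36 54 x -11.2 8.3 y [-20. -13.  -8.  15.  19.]
-30 52 x -11.3 7.2 y [-20. -13.  -8.  13.  19.]
-24 53 x -11.8 10.1 y [-20. -12.  -8.  15.  19.]
-18 49 x -11.2 10.2 y [-20. -13.   8.  15.  19.]
-12 44 x -11.3 4.4 y [-20. -12.  -9.  12.  18.]
-6 20 x -10.6 4.2 y [-15. -10.  -9.   8.  12.]
0 54 x -13.5 14.0 y [-8. -5. -1.  2.  8.]
6 60 x -13.0 13.2 y [-14.  -9.   1.   7.  11.]
12 18 x -13.7 13.5 y [-15.  10.  11.  11.  12.]
18 4 x -13.0 12.0 y [11. 11. 11. 11. 11.]
[[764 663 662 662 766 718 716 656 653 675 764 764]
 [762 666 664 665 762 715 710 654 654 761 759 759]
 [759 665 664 664 756 710 708 655 655 757 758 754]
 [756 666 666 665 717 709 708 655 654 755 753 754]
 [756 668 666 666 712 706 703 658 653 752 749 751]
 [749 669 666 667 706 701 701 658 658 748 749 747]
 [746 668 667 669 704 698 698 659 656 745 744 743]
 [745 671 667 668 698 696 693 660 657 740 740 742]
 [741 741 671 667 695 692 692 66
[... 288 characters left out ...]
678 676 678 678 685 699 722 722 721]
 [721 722 721 678 673 674 675 684 720 718 719 716]
 [716 717 717 674 669 672 673 680 715 713 716 713]
 [715 714 714 670 668 669 673 678 711 711 712 708]
 [713 713 675 666 667 667 672 680 711 707 706 708]
 [709 708 670 663 662 666 668 675 708 704 706 704]
 [706 705 665 659 660 661 669 676 702 702 702 701]
 [705 705 664 659 658 658 662 673 700 699 698 698]
 [700 703 656 652 652 654 662 677 696 697 695 694]
 [694 696 654 651 651 652 660 695 694 694 693 692]
 [695 694 650 647 647 652 657 692 691 690 693 690]
 [690 655 648 645 647 652 658 687 689 688 689 690]
 [689 651 644 644 644 648 656 687 685 686 687 685]
 [686 646 643 643 641 647 654 683 682 682 682 682]]
```

Emit:
{"op": "play_rows", "data": {
  "series": [0,0,10,0,0,0,50,0,0,10,0,0,0,50,0,0,10,0,0,0,50,0,0,10,0,0,0,50,0,0,0,0,0,0,50,0,0,-10,0,0,0,50,0,0,-20,0,0,0,50,0,0,-20,0,0,0,50]
}}

```text
clock: 6.68
eef_pos: [0.4288, -0.247, 0.0144]
ee_rot: [-3.132, -0.001, 0.849]
contact_force: [-0.2, -0.2, 0.4]
opening: 0.05
```

Run:
```python
from h import *
tgt(429.7,-248,15,-41.6)
p,d=read_camera('side');cv2.imwrite('pics/side6c.png',cv2.resize(p[220:340,280:440,::-1],None,fx=4.5,fy=4.5))
```

```text
t 6.68 d [ 0.9 -1.   0.6] rv [-0.4 -0.4 -0.2] rows 1.0 op 50.0 F [-0.2 -0.2  0.4] pos [ 428.8 -247.    14.4]
```

View pics/side6c.png

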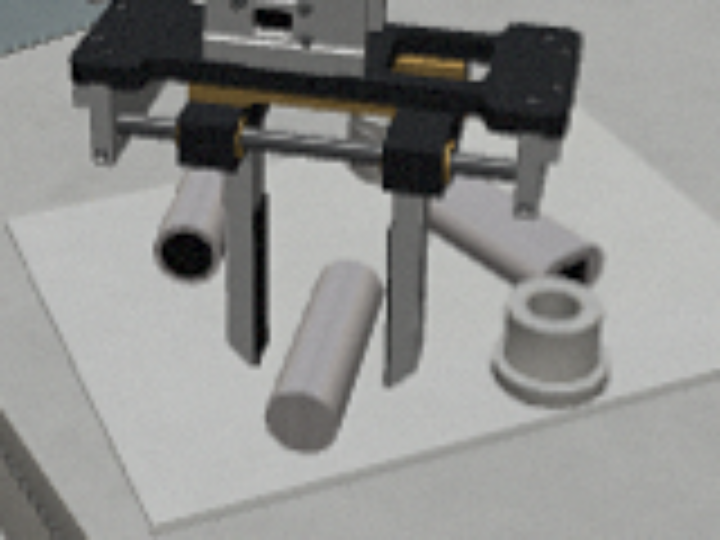

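Emit:
{"op": "play_rows", "data": {
  "series": [0,0,0,0,0,0,15,0,0,0,0,0,0,15,0,0,0,0,0,0,15,0,0,0,0,0,0,15,0,0,0,0,0,0,15,0,0,0,0,0,0,15,0,0,0,0,0,0,15]
}}

```text
clock: 7.32
eef_pos: [0.4292, -0.2474, 0.0153]
ee_rot: [-3.133, -0.001, 0.849]
contact_force: [-0.2, -0.4, -1.0]
opening: 0.0274
```

Emit:
{"op": "play_rows", "data": {
  "series": [0,0,20,0,0,0,15,0,0,50,0,0,0,15,10,10,90,0,0,0,15,20,40,130,0,0,7,15,30,80,140,0,0,14,15,30,120,140,0,0,21,15,30,160,140,0,0,28,15,30,200,140,0,0,35,15]
}}

```text
clock: 7.98
eef_pos: [0.4594, -0.0487, 0.156]
ee_rot: [-3.135, -0.001, 1.466]
contact_force: [0.1, 0.2, -1.2]
opening: 0.0273
```

Run:
```python
from h import *
overramp(100);overramp(31)
p,d=read_camera('side');cv2.imwrite('pics/side7c.png',cv2.resize(p[100:340,160:480,::-1],None,fx=2.4,fy=2.4))
```

```text
t 7.98 d [-22.8 229.   -0.8] rv [-0.5 13.6 15.5] rows 3.0 op 27.3 F [ 0.1  0.2 -1.2] pos [459.4 -48.7 156. ]
t 7.98 d [-39.3 226.2 -67.8] rv [-0.5 13.6 15.5] rows 3.0 op 27.3 F [ 0.1  0.2 -1.2] pos [459.4 -48.7 156. ]
```

View pics/side7c.png

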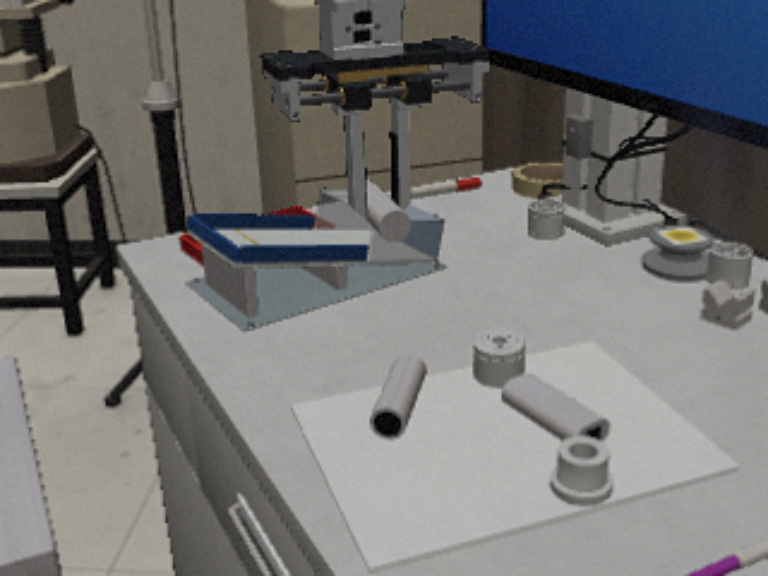

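Run:
```python
from h import *
overramp(80)
```

```text
t 8.03 d [-26.6 217.8 -19.3] rv [-1.  13.4 14.5] rows 3.0 op 27.1 F [-1.8  7.1 -2.5] pos [458.3 -38.4 155.1]
```

Emit:
{"op": "play_rows", "data": {
  "series": [-5,40,0,0,4,4,15,-10,80,0,0,8,8,15,-15,120,0,-0.5,12,12,15,-20,160,0,-1,13.4,14.5,15,-27,200,-10,-1,13.4,14.5,15,-27,218,-19,-1,13.4,14.5,15,-27,218,-19,-1,13.4,14.5,15,-27,218,-19,-1,13.4,14.5,15]
}}

```text
clock: 8.7
eef_pos: [0.4306, 0.1808, 0.1354]
ee_rot: [-2.895, 0.0, 1.739]
contact_force: [0.3, 0.7, -0.4]
opening: 0.0272
```

Run:
```python
from h import *
overramp(80);overramp(30)
p,d=read_camera('side');cv2.imwrite('pics/side8c.png',cv2.resize(p[110:250,190:370,::-1],None,fx=4.2,fy=4.2))
p,d=read_camera('top');cv2.imwrite('pics/top8c.png',cv2.resize(p[130:270,180:320,::-1],None,fx=4.2,fy=4.2))
```

```text
t 8.7 d [ 1.2 -1.3  0.5] rv [ 0.  -0.1 -0.1] rows 1.0 op 27.2 F [ 0.3  0.7 -0.4] pos [430.6 180.8 135.4]
t 8.7 d [-10.7  -3.3 -48.1] rv [ 0.  -0.1 -0.1] rows 1.0 op 27.2 F [ 0.3  0.7 -0.4] pos [430.6 180.8 135.4]
```

View pics/side8c.png

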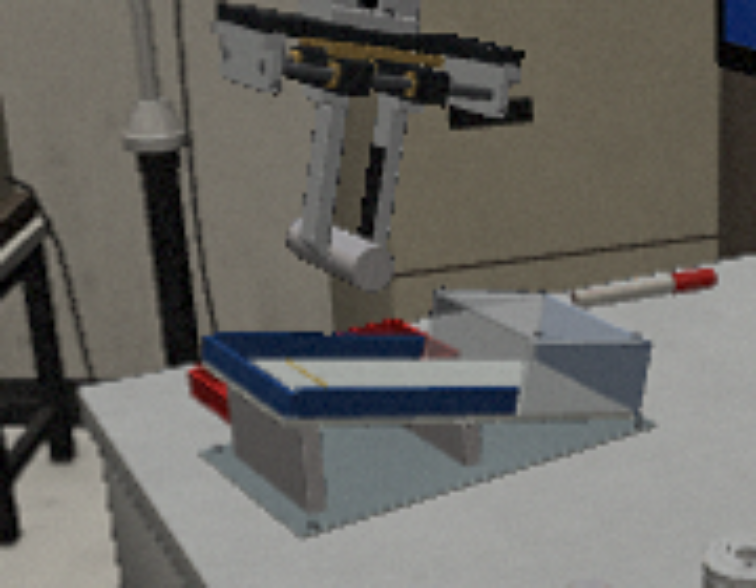

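View pics/top8c.png

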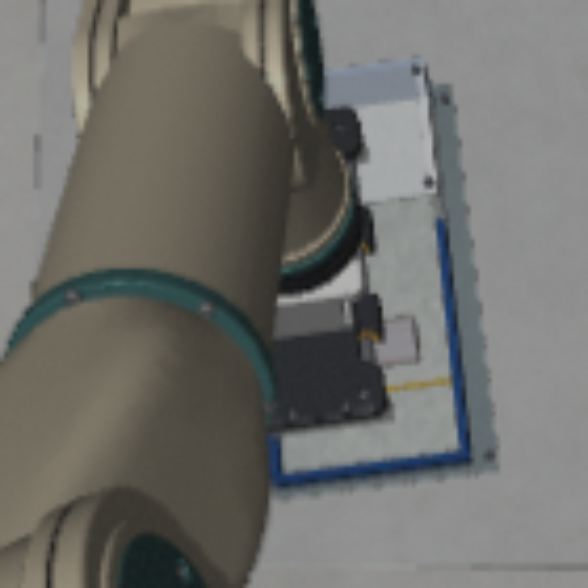

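Run:
```python
from h import *
s=observe();e=s['eef_pos'];R=Ro.from_euler('xyz',s['ee_rot']).as_matrix()
v=np.array([-np.sin(np.radians(9.5)),np.cos(np.radians(9.5)),0])
for lab,c in(('toolz',e-R[:,2]*.0046),('worldz',e-R[:,2]*-.0204+np.array([0,0,.025]))):
    print(lab,c.round(4),'top',proj('top',c-.045*v).round(1),'side',proj('side',c-.045*v).round(1))
# measured
print(at_z('top',(279.5,211),.140))
p,d=read_camera('side')
print('endface px side', d[172:178,276:282].mean(), at_d('side',(278.8,173),np.median(d[170:177,276:282])))
p,d=read_camera('top');print(at_d('top',(276,211),np.median(d[209:214,274:278])))
```

```text
toolz [0.4327 0.1783 0.1407] top [[280.2 210. ]] side [[280.6 173.6]]
worldz [0.4267 0.1773 0.1414] top [[280.5 212.4]] side [[278.4 173.8]]
[[0.43774626 0.13572498 0.14      ]]
endface px side 0.9637537 [[0.43668546 0.13703001 0.14192157]]
[[0.43615478 0.14290309 0.15468553]]
```

Emit:
{"op": "play_rows", "data": {
  "series": [-6,-2,-30,0,0,0,15,-12,-3,-55,0,0,0,15,-14,-4,-64,0,0,0,15,-14,-4,-64,0,0,0,15,-14,-4,-64,0,0,0,15,-14,-4,-64,0,0,0,15]
}}

```text
clock: 9.4
eef_pos: [0.4194, 0.1738, 0.0735]
ee_rot: [-2.9, 0.001, 1.732]
contact_force: [0.3, -0.0, -1.2]
opening: 0.0273
```

Run:
```python
from h import *
overramp(10)
p,d=read_camera('side');cv2.imwrite('pics/side9c.png',cv2.resize(p[140:250,200:350,::-1],None,fx=5,fy=5))
```

```text
t 9.4 d [-4.3  2.9 -5.6] rv [0.  0.1 0.3] rows 1.0 op 27.3 F [ 0.3 -0.  -1.2] pos [419.4 173.8  73.5]
```

View pics/side9c.png

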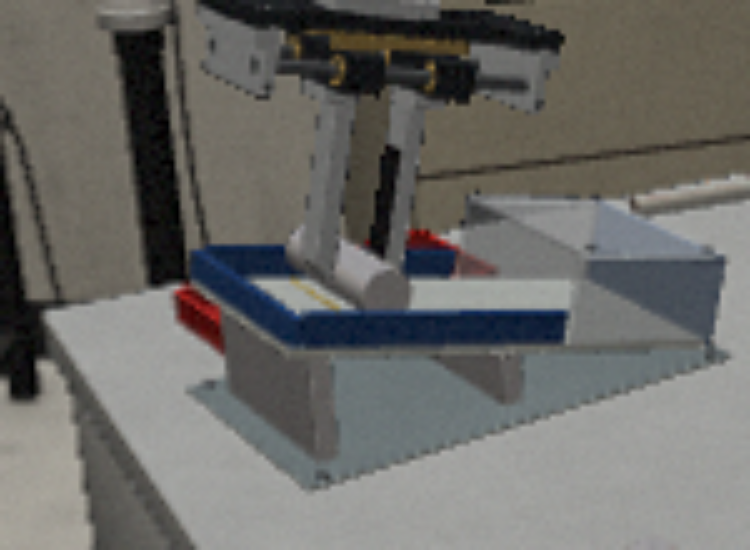

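Emit:
{"op": "play_rows", "data": {
  "series": [-2,2,-3,0,0,0.3,15,-4,3,-5,0,0,0.3,15,-4,3,-6,0,0,0.3,15,-4,3,-6,0,0,0.3,15,-4,3,-6,0,0,0.3,15]
}}

```text
clock: 9.87
eef_pos: [0.4154, 0.1771, 0.0676]
ee_rot: [-2.9, 0.001, 1.738]
contact_force: [-0.5, 0.7, -0.5]
opening: 0.0277
```

Run:
```python
from h import *
overramp(10);overramp(70)
p,d=read_camera('side');cv2.imwrite('pics/side10c.png',cv2.resize(p[140:250,200:350,::-1],None,fx=5,fy=5))
```

```text
t 9.87 d [-0.3 -0.4  0.3] rv [ 0.   0.2 -0.1] rows 1.0 op 27.7 F [-0.5  0.7 -0.5] pos [415.4 177.1  67.6]
t 9.87 d [14.   2.  58.5] rv [ 0.   0.2 -0.1] rows 1.0 op 27.7 F [-0.5  0.7 -0.5] pos [415.4 177.1  67.6]
```

View pics/side10c.png

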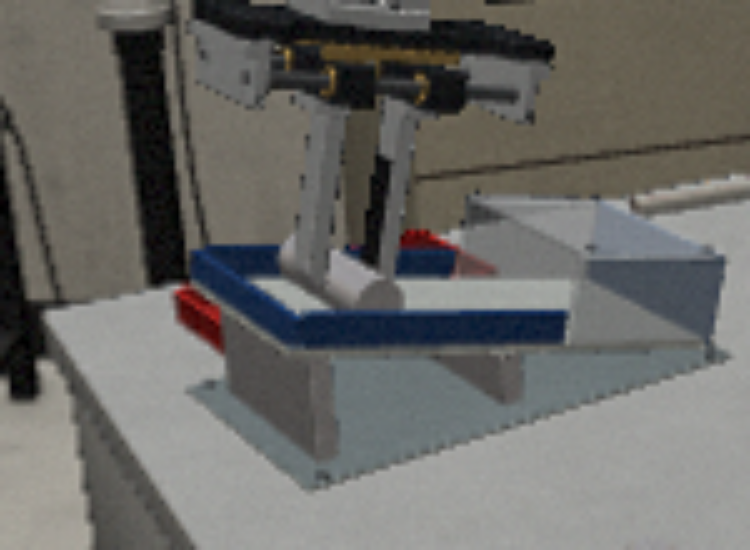

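Emit:
{"op": "play_rows", "data": {
  "series": [0,0,-1.5,0,0,0,15,-0.5,0,-2,0,0,0,15,-0.5,0,-2,0,0,0,15]
}}

```text
clock: 10.17
eef_pos: [0.4156, 0.177, 0.0669]
ee_rot: [-2.901, 0.0, 1.737]
contact_force: [0.4, -0.8, 12.1]
opening: 0.0272
```

Emit:
{"op": "play_rows", "data": {
  "series": [0,0,1,0,0,0,70,2,0,10,0,0,0,70,10,2,45,0,0,0,70,15,2,65,0,0,0,70,20,3,80,0,0,0,70,20,3,80,0,0,0,70,20,3,80,0,0,0,70,20,3,80,0,0,0,70]
}}

```text
clock: 10.83
eef_pos: [0.4347, 0.1799, 0.1464]
ee_rot: [-2.899, 0.0, 1.737]
contact_force: [-0.2, -0.4, -0.7]
opening: 0.07
```

Run:
```python
from h import *
overramp(80)
p,d=read_camera('side');cv2.imwrite('pics/side11c.png',cv2.resize(p[110:250,190:370,::-1],None,fx=4.2,fy=4.2))
```

```text
t 10.83 d [ -3.   -0.4 -10.6] rv [-0.   0.1 -0. ] rows 1.0 op 70.0 F [-0.2 -0.4 -0.7] pos [434.7 179.9 146.4]
```

View pics/side11c.png

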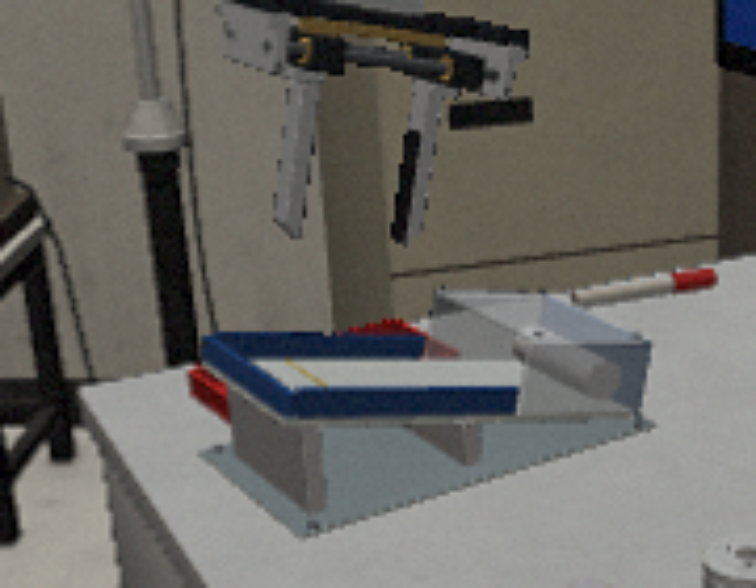

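Run:
```python
from seg import *
tgt(437,-126,90,-38.5)
seg('t12')
```

```text
t 10.88 d [   2.5 -305.8  -56.2] rv [ -3.6 -13.9 -47.8] rows 7.0 op 70.0 F [ 0.1  0.8 -0.4] pos [434.5 179.8 146.2]
476 cen [ 539.8 -203.6] ang -81.3 LW [92.7 39.9] [array([ 539.8, -203.9]), array([39.9, 92.9]), np.float64(8.3)]
148 cen [ 506.4 -281. ] ang -47.4 LW [41.4 33.3] [array([ 507.8, -279.3]), array([38.3, 41.9]), np.float64(63.4)]
380 cen [ 436.  -127.4] ang 50.4 LW [89.3 31.8] [array([ 436.6, -125.9]), array([92.8, 31.9]), np.float64(52.5)]
```

View pics/t12.png

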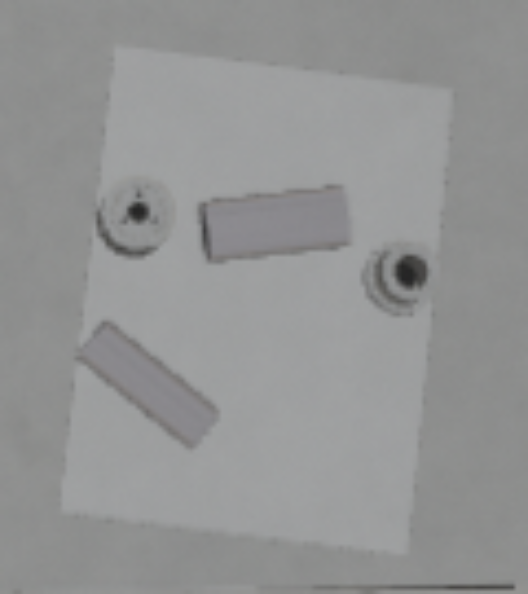

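Emit:
{"op": "play_rows", "data": {
  "series": [10,-40,0,-0.5,-2,-6,60,15,-80,0,-1,-4,-12,60,20,-120,0,-1.5,-6,-18,60,20,-160,0,-2,-8,-24,60,20,-200,0,-2.5,-10,-30,60,15,-240,0,-3,-12,-36,60,8,-280,-20,-3.6,-14,-42,60,3,-306,-40,-3.6,-14,-48,60]
}}

```text
clock: 11.6
eef_pos: [0.4358, -0.1283, 0.1061]
ee_rot: [3.138, 0.0, 0.889]
contact_force: [-0.1, 0.5, -0.5]
opening: 0.06
```

Run:
```python
from h import *
tgt(437,-125.5,60,-38)
```

```text
t 11.6 d [  1.2   2.8 -46.1] rv [0.1 0.2 1.1] rows 1.0 op 60.0 F [-0.1  0.5 -0.5] pos [ 435.8 -128.3  106.1]
```

Emit:
{"op": "play_rows", "data": {
  "series": [1,3,-20,0,0,1,56,1,3,-46,0,0,1,56,1,3,-46,0,0,1,56,1,3,-46,0,0,1,56]
}}

```text
clock: 11.93
eef_pos: [0.4351, -0.125, 0.059]
ee_rot: [-3.142, 0.002, 0.906]
contact_force: [0.1, -0.4, 0.8]
opening: 0.0561
```

Run:
```python
from h import *
tgt(437,-125.5,15,-38)
p,d=read_camera('side');cv2.imwrite('pics/side13c.png',cv2.resize(p[200:340,240:420,::-1],None,fx=4.2,fy=4.2))
```

```text
t 11.93 d [  1.9  -0.5 -44. ] rv [ 0.1 -0.1  0.1] rows 1.0 op 56.1 F [ 0.1 -0.4  0.8] pos [ 435.1 -125.    59. ]
```

View pics/side13c.png

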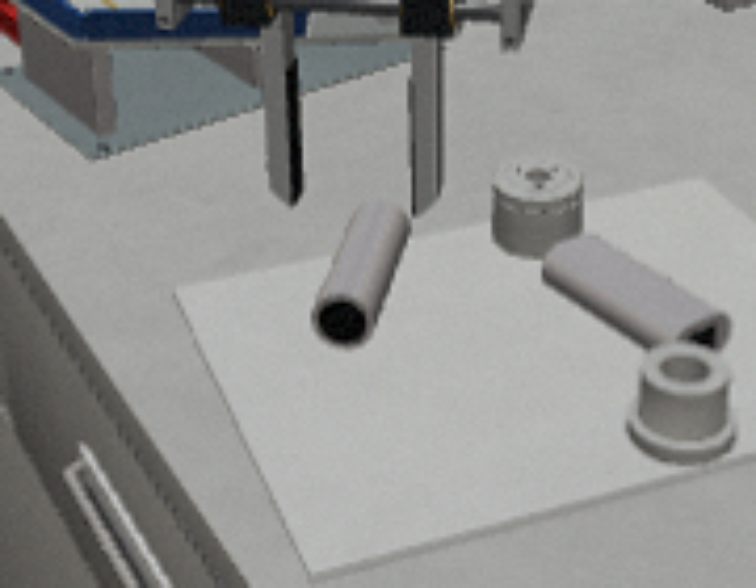

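Fingers straddle the round-looking tube (hover, tips at crop ~(290,205) and (425,212); tube centre ~(365,270)). Descend and grip.

Emit:
{"op": "play_rows", "data": {
  "series": [2,0,-20,0,0,0,56,2,0,-40,0,0,0,56,2,0,-44,0,0,0,50,2,0,-44,0,0,0,30,2,0,-44,0,0,0,15,2,0,-44,0,0,0,15,2,0,-44,0,0,0,15,2,0,-44,0,0,0,15]
}}

```text
clock: 12.65
eef_pos: [0.439, -0.1252, 0.017]
ee_rot: [3.138, -0.0, 0.907]
contact_force: [-0.6, 0.4, 7.2]
opening: 0.0292
```

Emit:
{"op": "play_rows", "data": {
  "series": [0,0,0,0,0,0,15,0,0,0,0,0,0,15]
}}

```text
clock: 12.82
eef_pos: [0.4393, -0.1253, 0.0174]
ee_rot: [3.137, -0.0, 0.907]
contact_force: [-0.8, -0.7, -1.5]
opening: 0.0294
```

Emit:
{"op": "play_rows", "data": {
  "series": [0,0,20,0,0,0,15,0,0,60,0,0,0,15,10,10,100,0,0,0,15,20,40,125,0,0,7,15,30,80,125,0,0,14,15,30,120,125,0,0,21,15,30,160,125,0,0,28,15,30,200,125,0,0,35,15]
}}

```text
clock: 13.48
eef_pos: [0.4689, 0.0767, 0.1427]
ee_rot: [3.136, -0.001, 1.524]
contact_force: [0.5, 0.2, -1.6]
opening: 0.0292
```

Run:
```python
from h import *
overramp(80)
```

```text
t 13.48 d [-37.1 102.8  -6.9] rv [-0.9 14.3 12.1] rows 3.0 op 29.2 F [ 0.5  0.2 -1.6] pos [468.9  76.7 142.7]
```

Emit:
{"op": "play_rows", "data": {
  "series": [-10,30,0,0,5,4,15,-20,60,0,-0.5,10,8,15,-30,85,0,-1,14,12,15,-37,103,0,-1,14.3,12,15,-37,103,-7,-1,14.3,12,15,-37,103,-7,-1,14.3,12,15]
}}

```text
clock: 13.98
eef_pos: [0.4308, 0.1802, 0.1345]
ee_rot: [-2.895, 0.003, 1.737]
contact_force: [-0.8, 0.2, -1.2]
opening: 0.0294
```

Run:
```python
from h import *
overramp(14,0,1.5)
p,d=read_camera('side');cv2.imwrite('pics/side14c.png',cv2.resize(p[110:250,190:370,::-1],None,fx=4.2,fy=4.2))
```

```text
t 13.98 d [-13.3  -3.1 -63.1] rv [ 0.2 -0.1 -0. ] rows 1.0 op 29.4 F [-0.8  0.2 -1.2] pos [430.8 180.2 134.5]
```

View pics/side14c.png

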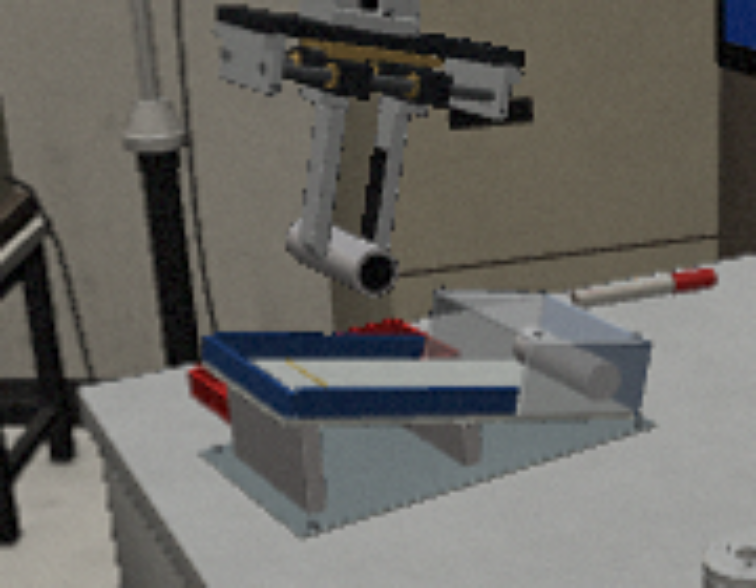

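Emit:
{"op": "play_rows", "data": {
  "series": [-6,-2,-30,0,0,0,15,-12,-3,-55,0,0,0,15,-13,-3,-63,0,0,0,15,-13,-3,-63,0,0,0,15,-13,-3,-63,0,0,0,15,-13,-3,-63,0,0,0,15]
}}

```text
clock: 14.53
eef_pos: [0.4197, 0.1756, 0.0732]
ee_rot: [-2.898, 0.003, 1.734]
contact_force: [0.6, 0.2, -1.3]
opening: 0.0292
```

Run:
```python
from h import *
overramp(11,0,1.5)
```

```text
t 14.53 d [-3.   1.4 -4.7] rv [0.2 0.1 0.2] rows 1.0 op 29.2 F [ 0.6  0.2 -1.3] pos [419.7 175.6  73.2]
```

Emit:
{"op": "play_rows", "data": {
  "series": [-2,1,-2.5,0,0,0,15,-3,1.4,-4,0,0,0,15,-3,1.4,-5,0,0,0,15,-3,1.4,-5,0,0,0,15]
}}

```text
clock: 14.87
eef_pos: [0.4169, 0.1772, 0.0686]
ee_rot: [-2.899, 0.003, 1.734]
contact_force: [0.6, 0.6, 0.4]
opening: 0.0292
```

Emit:
{"op": "play_rows", "data": {
  "series": [0,0,-1,0,0,0,15,0,0,-1.5,0,0,0,15,0,0,-1.5,0,0,0,15]
}}

```text
clock: 15.12
eef_pos: [0.4169, 0.1773, 0.0685]
ee_rot: [-2.898, 0.002, 1.734]
contact_force: [-1.0, 0.1, 12.6]
opening: 0.029
```

On the deck (12.6 N, light contact). Let go.

Emit:
{"op": "play_rows", "data": {
  "series": [0,0,1,0,0,0,70,2,0,10,0,0,0,70,10,2,45,0,0,0,70,15,2,65,0,0,0,70,20,3,80,0,0,0,70,20,3,80,0,0,0,70,20,3,80,0,0,0,70,20,3,80,0,0,0,70]
}}

```text
clock: 15.78
eef_pos: [0.436, 0.1802, 0.1479]
ee_rot: [-2.897, 0.003, 1.734]
contact_force: [-0.1, -0.5, 1.1]
opening: 0.07
```

Run:
```python
from h import *
tgt(539.8,-203.8,80,8.5)
p,d=read_camera('side');cv2.imwrite('pics/side15c.png',cv2.resize(p[110:250,190:370,::-1],None,fx=4.2,fy=4.2))
```

```text
t 15.78 d [ 103.8 -384.   -67.9] rv [  2.3 -13.8  -0.8] rows 2.0 op 70.0 F [-0.1 -0.5  1.1] pos [436.  180.2 147.9]
```

View pics/side15c.png

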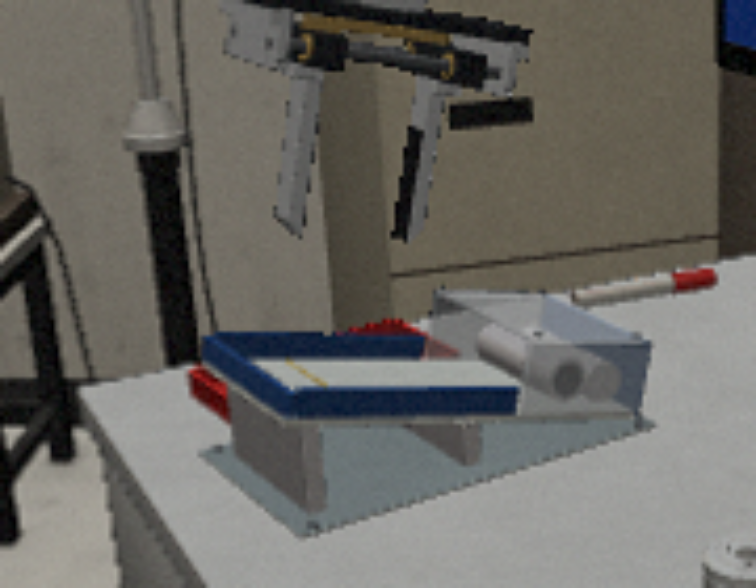

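Emit:
{"op": "play_rows", "data": {
  "series": [13,-40,0,0.5,-3,0,70,26,-80,0,1,-6,0,70,39,-120,0,1.5,-9,0,70,52,-160,0,2,-12,0,70,65,-200,0,2.3,-13.8,-0.8,70,78,-240,0,2.3,-13.8,-0.8,70,91,-280,0,2.3,-13.8,-0.8,70,100,-320,-10,2.3,-13.8,-0.8,70]
}}

```text
clock: 16.5
eef_pos: [0.536, -0.139, 0.1386]
ee_rot: [3.141, 0.001, 1.72]
contact_force: [-0.3, 0.3, 0.9]
opening: 0.0699
```

Run:
```python
from h import *
tgt(539.8,-203.8,60,8.5)
```

```text
t 16.5 d [  3.8 -64.8 -78.6] rv [ 0.  0. -0.] rows 1.0 op 69.9 F [-0.3  0.3  0.9] pos [ 536.  -139.   138.6]
```

Emit:
{"op": "play_rows", "data": {
  "series": [2,-40,-10,0,0,0,65,4,-65,-20,0,0,0,65,4,-65,-50,0,0,0,65,4,-65,-78,0,0,0,65,4,-65,-78,0,0,0,65,4,-65,-78,0,0,0,65]
}}

```text
clock: 17.0
eef_pos: [0.5379, -0.2031, 0.0587]
ee_rot: [-3.137, -0.002, 1.719]
contact_force: [-0.4, -0.6, 0.1]
opening: 0.0652
```

Run:
```python
from h import *
tgt(539.8,-203.8,15,8.5)
p,d=read_camera('side');cv2.imwrite('pics/side16c.png',cv2.resize(p[180:320,290:470,::-1],None,fx=4.2,fy=4.2))
```

```text
t 17.0 d [  1.9  -0.7 -43.7] rv [-0.1 -0.3 -0. ] rows 1.0 op 65.2 F [-0.4 -0.6  0.1] pos [ 537.9 -203.1   58.7]
```

View pics/side16c.png

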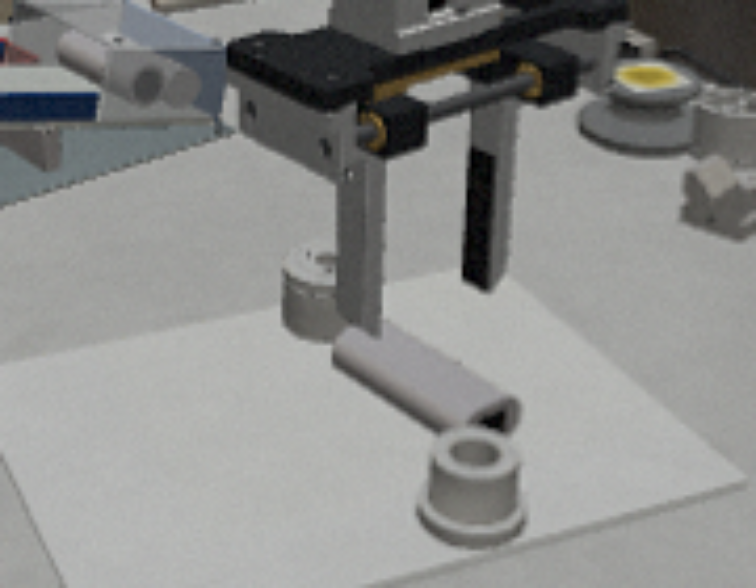

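Emit:
{"op": "play_rows", "data": {
  "series": [2,-1,-20,0,0,0,65,2,-1,-40,0,0,0,65,2,-1,-44,0,0,0,55,2,-1,-44,0,0,0,40,2,-1,-44,0,0,0,20,2,-1,-44,0,0,0,20,2,-1,-44,0,0,0,20,2,-1,-44,0,0,0,20]
}}

```text
clock: 17.72
eef_pos: [0.5425, -0.2049, 0.0177]
ee_rot: [3.141, 0.001, 1.72]
contact_force: [0.7, -0.0, 6.1]
opening: 0.0361
```

Emit:
{"op": "play_rows", "data": {
  "series": [0,0,0,0,0,0,20,0,0,0,0,0,0,20,0,0,0,0,0,0,20]
}}

```text
clock: 17.97
eef_pos: [0.5424, -0.2049, 0.0178]
ee_rot: [3.141, 0.001, 1.72]
contact_force: [-0.1, 1.0, 0.8]
opening: 0.0358
```

Run:
```python
from h import *
tgt(539.8,-203.8,15,8.5)
p,d=read_camera('side');cv2.imwrite('pics/side17c.png',cv2.resize(p[180:320,290:470,::-1],None,fx=4.2,fy=4.2))
```

```text
t 17.97 d [-2.6  1.1 -2.8] rv [ 0.   0.1 -0. ] rows 1.0 op 35.8 F [-0.1  1.   0.8] pos [ 542.4 -204.9   17.8]
```

View pics/side17c.png

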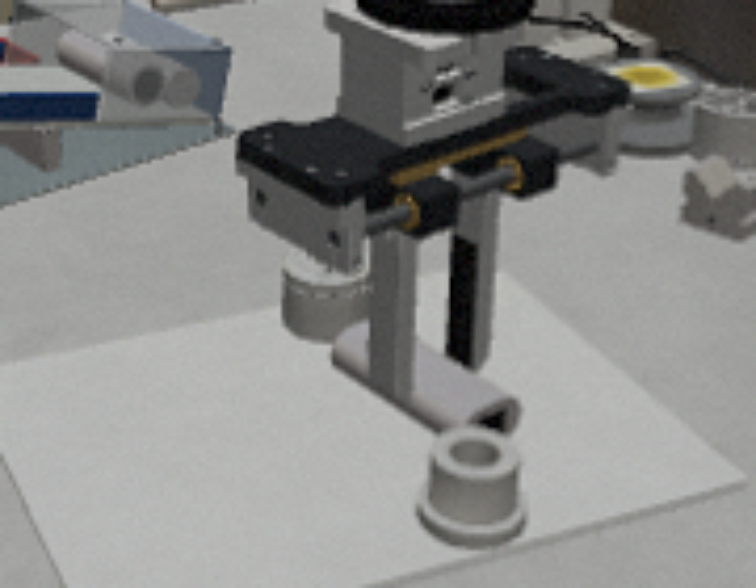

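Emit:
{"op": "play_rows", "data": {
  "series": [0,0,10,0,0,0,20,0,0,25,0,0,0,20,0,0,45,0,0,0,20,0,0,60,0,0,0,20],
  "force": 30
}}

```text
clock: 18.35
eef_pos: [0.5423, -0.205, 0.0791]
ee_rot: [3.141, 0.001, 1.72]
contact_force: [-0.3, -0.3, -1.0]
opening: 0.036
```

Run:
```python
from h import *
overramp(80)
p,d=read_camera('side');cv2.imwrite('pics/side18c.png',cv2.resize(p[160:300,290:470,::-1],None,fx=4.2,fy=4.2))
```

```text
t 18.35 d [-110.5  384.5   56.7] rv [-2.1 13.9  1. ] rows 2.0 op 36.0 F [-0.3 -0.3 -1. ] pos [ 542.3 -205.    79.1]
```

View pics/side18c.png

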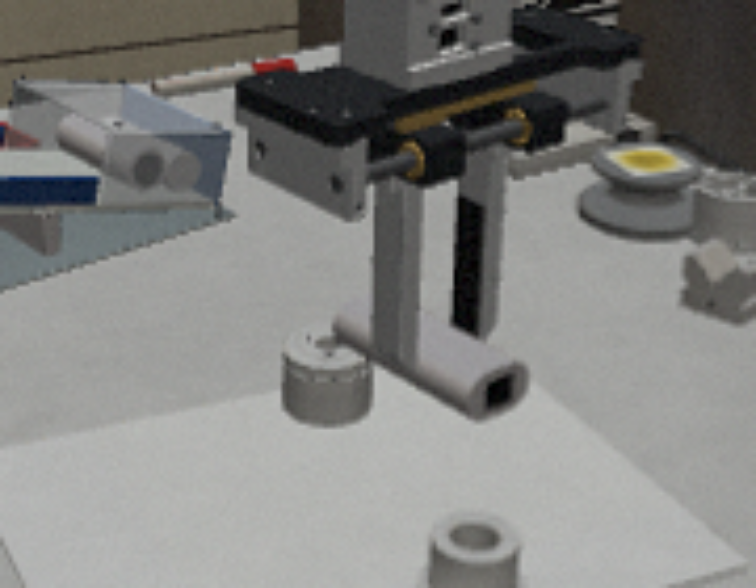

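Emit:
{"op": "play_rows", "data": {
  "series": [0,0,35,0,0,0,20,-10,30,65,0,3,0,20,-20,70,70,-0.5,6,0,20,-35,110,70,-1,9,0,20,-50,150,70,-1.5,12,0.5,20,-60,190,70,-2,13.9,1,20,-70,230,70,-2,13.9,1,20,-80,270,70,-2,13.9,1,20]
}}

```text
clock: 19.07
eef_pos: [0.4641, 0.0642, 0.1513]
ee_rot: [-2.901, -0.0, 1.738]
contact_force: [-1.1, -0.1, -2.0]
opening: 0.0359
```

Run:
```python
from h import *
overramp(80)
```

```text
t 19.07 d [-32.3 115.3 -15.5] rv [-0.1  0.2 -0.1] rows 1.0 op 35.9 F [-1.1 -0.1 -2. ] pos [464.1  64.2 151.3]
```

Emit:
{"op": "play_rows", "data": {
  "series": [-10,35,0,0,0,0,20,-20,70,0,0,0,0,20,-30,105,-8,0,0,0,20,-32,115,-15,0,0,0,20,-32,115,-15,0,0,0,20,-32,115,-15,0,0,0,20]
}}

```text
clock: 19.57
eef_pos: [0.4319, 0.1787, 0.136]
ee_rot: [-2.9, 0.001, 1.739]
contact_force: [0.4, -0.6, -2.3]
opening: 0.0362
```

Run:
```python
from h import *
overramp(16,0,1.5)
p,d=read_camera('side');cv2.imwrite('pics/side19c.png',cv2.resize(p[110:250,190:370,::-1],None,fx=4.2,fy=4.2))
```

```text
t 19.57 d [-14.   -1.5 -62.7] rv [ 0.   0.2 -0.2] rows 1.0 op 36.2 F [ 0.4 -0.6 -2.3] pos [431.9 178.7 136. ]
```

View pics/side19c.png

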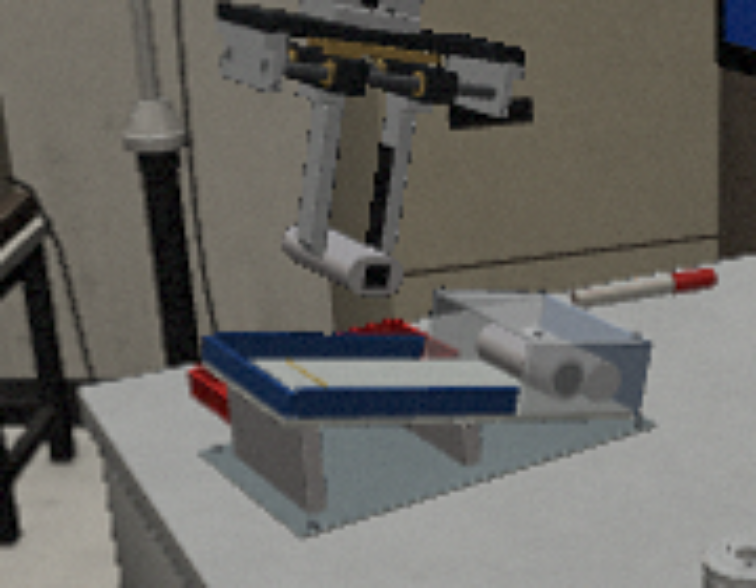

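Emit:
{"op": "play_rows", "data": {
  "series": [-6,-1,-30,0,0,0,20,-12,-1,-55,0,0,0,20,-14,-1.5,-62,0,0,0,20,-14,-1.5,-62,0,0,0,20,-14,-1.5,-62,0,0,0,20,-14,-1.5,-62,0,0,0,20]
}}

```text
clock: 20.12
eef_pos: [0.4203, 0.1756, 0.0754]
ee_rot: [-2.904, 0.001, 1.735]
contact_force: [0.7, 0.1, -1.4]
opening: 0.036
```

Run:
```python
from h import *
overramp(12.5,0,1.5)
```

```text
t 20.12 d [-3.2  1.4 -5.5] rv [0.  0.4 0.1] rows 1.0 op 36.0 F [ 0.7  0.1 -1.4] pos [420.3 175.6  75.4]
```

Emit:
{"op": "play_rows", "data": {
  "series": [-2,1,-3,0,0.4,0,20,-3,1.4,-5,0,0.4,0,20,-3,1.4,-5.5,0,0.4,0,20,-3,1.4,-5.5,0,0.4,0,20]
}}

```text
clock: 20.45
eef_pos: [0.4174, 0.1772, 0.0701]
ee_rot: [-2.897, -0.0, 1.736]
contact_force: [-0.8, -0.2, -1.9]
opening: 0.0361
```

Emit:
{"op": "play_rows", "data": {
  "series": [0,0,-1,0,0,0,20,0,0,-1.5,0,0,0,20,0,0,-1.5,0,0,0,20]
}}

```text
clock: 20.7
eef_pos: [0.4175, 0.1773, 0.0691]
ee_rot: [-2.897, -0.0, 1.736]
contact_force: [0.1, -0.2, 4.1]
opening: 0.0364
```

Emit:
{"op": "play_rows", "data": {
  "series": [0,0,0,0,0,0,65,0,0,1,0,0,0,65,6,1,25,0,0,0,65,15,2,60,0,0,0,65,20,3,80,0,0,0,65,20,3,80,0,0,0,65,20,3,80,0,0,0,65,20,3,80,0,0,0,65]
}}

```text
clock: 21.37
eef_pos: [0.4366, 0.1802, 0.1484]
ee_rot: [-2.896, -0.0, 1.736]
contact_force: [-0.6, 0.3, -0.1]
opening: 0.065
```

Emit:
{"op": "play_rows", "data": {
  "series": [0,0,0,0,0,0,65,0,0,0,0,0,0,65,0,0,0,0,0,0,65,0,0,0,0,0,0,65,0,0,0,0,0,0,65,0,0,0,0,0,0,65,0,0,0,0,0,0,65,0,0,0,0,0,0,65]
}}

```text
clock: 22.03
eef_pos: [0.4365, 0.1802, 0.1484]
ee_rot: [-2.896, -0.0, 1.736]
contact_force: [0.3, 0.8, 0.1]
opening: 0.0651
```

Run:
```python
from h import *
overramp(12.5,0,1.5)
p,d=read_camera('side');cv2.imwrite('pics/side20c.png',cv2.resize(p[110:250,190:370,::-1],None,fx=4.2,fy=4.2))
```

```text
t 22.03 d [-19.4  -3.1 -78.4] rv [-0.  -0.1  0. ] rows 1.0 op 65.1 F [0.3 0.8 0.1] pos [436.5 180.2 148.4]
```

View pics/side20c.png

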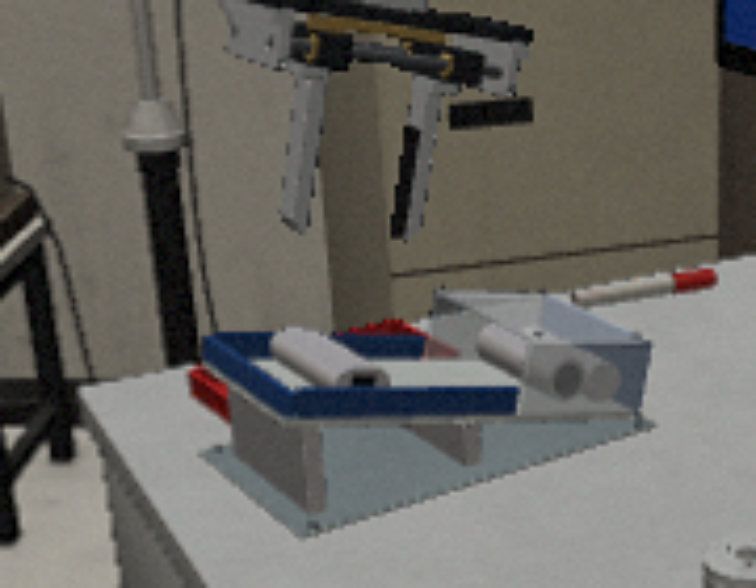

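Emit:
{"op": "play_rows", "data": {
  "series": [-6,-1,-25,0,0,0,65,-13,-2,-52,0,0,0,65,-18,-3,-73,0,0,0,65,-19,-3,-78,0,0,0,65,-19,-3,-79,0,0,0,65,-19,-3,-79,0,0,0,65]
}}

```text
clock: 22.58
eef_pos: [0.4183, 0.1773, 0.0698]
ee_rot: [-2.897, -0.0, 1.736]
contact_force: [-0.3, -0.0, -0.9]
opening: 0.0645
```

Run:
```python
from h import *
overramp(11,0,1.5)
p,d=read_camera('side');cv2.imwrite('pics/side21c.png',cv2.resize(p[110:250,190:370,::-1],None,fx=4.2,fy=4.2))
```

```text
t 22.58 d [-1.5 -0.3 -1.3] rv [-0. -0.  0.] rows 1.0 op 64.5 F [-0.3 -0.  -0.9] pos [418.3 177.3  69.8]
```

View pics/side21c.png

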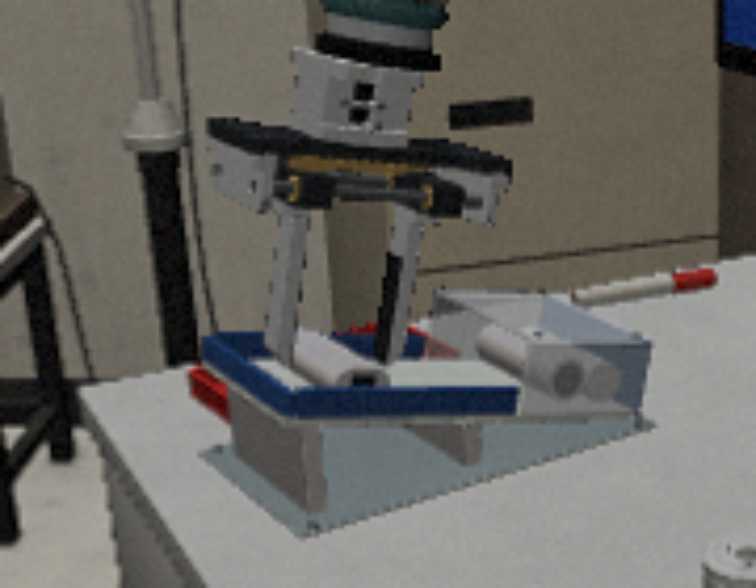

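Straddled; lower 1–2 mm and close.

Emit:
{"op": "play_rows", "data": {
  "series": [-1,0,-2,0,0,0,55,-1,0,-2,0,0,0,40,-1,0,-2,0,0,0,20,-1,0,-2,0,0,0,20,-1,0,-2,0,0,0,20,-1,0,-2,0,0,0,20,-1,0,-2,0,0,0,20,-1,0,-2,0,0,0,20]
}}

```text
clock: 23.3
eef_pos: [0.4179, 0.1775, 0.0685]
ee_rot: [-2.898, -0.001, 1.736]
contact_force: [-0.1, 1.6, 6.3]
opening: 0.0362
```

Emit:
{"op": "play_rows", "data": {
  "series": [0,0,0,0,0,0,20,0,0,0,0,0,0,20,5,1,20,0,0,0,20,10,2,40,0,0,0,20,15,3,65,0,0,0,20,17,3,75,0,0,0,20,17,3,75,0,0,0,20]
}}

```text
clock: 23.88
eef_pos: [0.4368, 0.1809, 0.1449]
ee_rot: [-2.903, -0.002, 1.736]
contact_force: [-0.2, 0.2, -1.8]
opening: 0.036
```

Run:
```python
from h import *
tgt(453.5,316,120,100)
tgt(453.5,316,120,-80)
print(observe()['joint_positions'])
p,d=read_camera('side');cv2.imwrite('pics/side22c.png',cv2.resize(p[110:250,190:370,::-1],None,fx=4.2,fy=4.2))
```

```text
t 23.88 d [ 16.7 135.1 -24.9] rv [12.4 -8.9 90.1] rows 13.0 op 36.0 F [-0.2  0.2 -1.8] pos [436.8 180.9 144.9]
t 23.88 d [ 16.7 135.1 -24.9] rv [ -8.8 -12.3 -89. ] rows 13.0 op 36.0 F [-0.2  0.2 -1.8] pos [436.8 180.9 144.9]
[-0.63123175  0.61285237  0.34856554  1.84889794 -0.28680992  0.96990221
  0.04010748]
```

View pics/side22c.png

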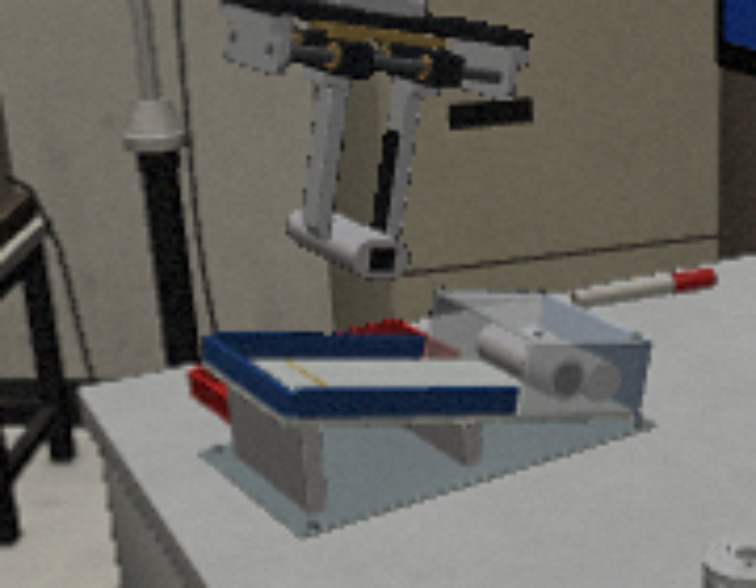

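Emit:
{"op": "play_rows", "data": {
  "series": [2,15,5,0.9,-0.6,6.5,20,4,35,5,1.8,-1.3,13,20,6,60,5,2.7,-2,19.5,20,8,85,5,3.6,-2.6,26,20,11,110,5,4.5,-3.2,32.5,20,14,130,5,5.4,-3.9,39,20,16,138,5,6.3,-4.5,45.5,20,16,140,5,7.2,-5.1,52,20]
}}

```text
clock: 24.6
eef_pos: [0.4497, 0.323, 0.1463]
ee_rot: [-3.04, -0.052, 2.658]
contact_force: [-0.8, 0.5, -1.4]
opening: 0.0365
```

Run:
```python
from h import *
tgt(453.5,320,110,100)
```

```text
t 24.6 d [  3.8  -3.  -36.3] rv [ 5.4 -3.9 37.5] rows 6.0 op 36.5 F [-0.8  0.5 -1.4] pos [449.7 323.  146.3]
```

Emit:
{"op": "play_rows", "data": {
  "series": [4,-3,0,0.9,-0.6,6.5,20,4,-3,0,1.8,-1.3,13,20,4,-3,0,2.7,-2,19.5,20,4,-3,-10,3.6,-2.6,26,20,4,-3,-20,4.5,-3.2,32,20,4,-3,-36,5.4,-3.9,37.5,20,4,-3,-36,5.4,-3.9,37.5,20,4,-3,-36,5.4,-3.9,37.5,20]
}}

```text
clock: 25.27
eef_pos: [0.4518, 0.3186, 0.1084]
ee_rot: [-3.14, -0.006, -2.97]
contact_force: [-0.1, -0.1, -1.9]
opening: 0.0358
```

Run:
```python
from h import *
tgt(453.5,320,25,100)
print(observe()['joint_positions'].round(2))
p,d=read_camera('side');cv2.imwrite('pics/side23c.png',cv2.resize(p[90:250,170:370,::-1],None,fx=3.7,fy=3.7))
p,d=read_camera('top');cv2.imwrite('pics/top23c.png',cv2.resize(p[130:270,180:320,::-1],None,fx=4.2,fy=4.2))
```

```text
t 25.27 d [  1.7   1.4 -83.4] rv [ 0.2 -0.3  0.2] rows 1.0 op 35.8 F [-0.1 -0.1 -1.9] pos [451.8 318.6 108.4]
[-0.61  0.62 -0.08  1.88  0.07  0.66  1.01]
```

View pics/side23c.png

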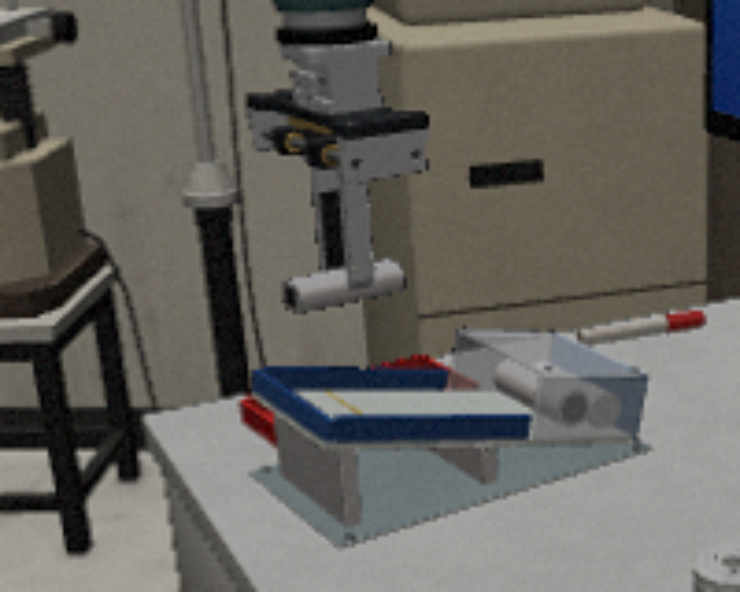

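View pics/top23c.png

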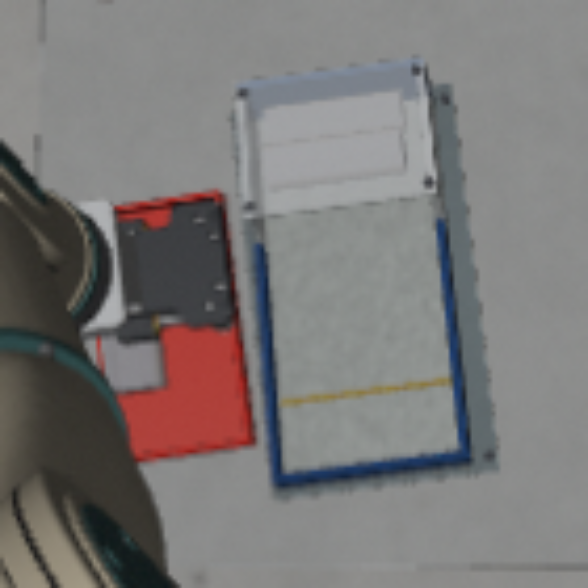

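Emit:
{"op": "play_rows", "data": {
  "series": [2,1,-25,0,0,0,20,2,1,-50,0,0,0,20,2,1,-75,0,0,0,20,2,1,-84,0,0,0,20,2,1,-84,0,0,0,20,2,1,-84,0,0,0,20]
}}

```text
clock: 25.87
eef_pos: [0.4559, 0.3216, 0.0265]
ee_rot: [-3.141, -0.001, -2.97]
contact_force: [-0.1, -0.3, -1.3]
opening: 0.0364
```

Emit:
{"op": "play_rows", "data": {
  "series": [0,0,-3,0,0,0,20,0,0,-5,0,0,0,20,0,0,-5,0,0,0,20]
}}

```text
clock: 26.12
eef_pos: [0.4564, 0.3221, 0.0223]
ee_rot: [3.141, 0.0, -2.97]
contact_force: [0.2, -0.2, -2.0]
opening: 0.0363
```

Emit:
{"op": "play_rows", "data": {
  "series": [0,-2,-2,0,0,0,20,0,-2,-4,0,0,0,20,0,-2,-5.5,0,0,0,20,0,-2,-5.5,0,0,0,20]
}}

```text
clock: 26.45
eef_pos: [0.4563, 0.3199, 0.0165]
ee_rot: [3.141, -0.0, -2.97]
contact_force: [-0.7, 0.6, -1.7]
opening: 0.0364
```

Emit:
{"op": "play_rows", "data": {
  "series": [0,0,-1,0,0,0,20,0,0,-2,0,0,0,20,0,0,-2,0,0,0,20]
}}

```text
clock: 26.7
eef_pos: [0.4564, 0.3199, 0.0154]
ee_rot: [3.141, 0.0, -2.97]
contact_force: [-1.2, -0.6, 6.7]
opening: 0.0361
```

Emit:
{"op": "play_rows", "data": {
  "series": [0,0,0,0,0,0,50,0,0,0,0,0,0,50,0,0,1,0,0,0,50,0,0,15,0,0,0,50,0,0,45,0,0,0,50,0,0,80,0,0,0,50,0,0,120,0,0,0,50,0,0,150,0,0,0,50]
}}

```text
clock: 27.37
eef_pos: [0.4569, 0.3203, 0.168]
ee_rot: [3.14, 0.002, -2.97]
contact_force: [0.7, 1.0, -0.1]
opening: 0.0501
```

Emit:
{"op": "play_rows", "data": {
  "series": [-20,30,30,0,0,0,50,-40,70,50,0,0,0,50,-60,110,60,0,0,0,50,-80,150,60,0,0,0,50,-100,190,60,0,0,0,50,-120,220,60,0,0,0,50,-120,220,60,0,0,0,50,-120,220,60,0,0,0,50]
}}

```text
clock: 28.03
eef_pos: [0.3313, 0.5456, 0.2276]
ee_rot: [3.136, -0.0, -2.962]
contact_force: [-0.9, -0.1, 0.4]
opening: 0.0501
```

Run:
```python
from seg import *
s=observe();print(s['clock'],s['eef_pos'],abs(s['joint_vel']).max())
seg('t30')
p,d=read_camera('top');cv2.imwrite('pics/top30c.png',cv2.resize(p[130:270,180:320,::-1],None,fx=4.2,fy=4.2))
p,d=read_camera('side');cv2.imwrite('pics/side30.png',p[:,:,::-1])
```

```text
28.0333 [0.33126832 0.54562458 0.2276399 ] 0.062019063308761564
231 cen [ 541.2 -118.6] ang -17.4 LW [47.4 36.7] [array([ 541.3, -120. ]), array([40.3, 51.4]), np.float64(84.5)]
221 cen [ 508.1 -282.1] ang -30.8 LW [44. 38.] [array([ 507.1, -280.9]), array([42. , 45.1]), np.float64(89.9)]
```

View pics/top30c.png

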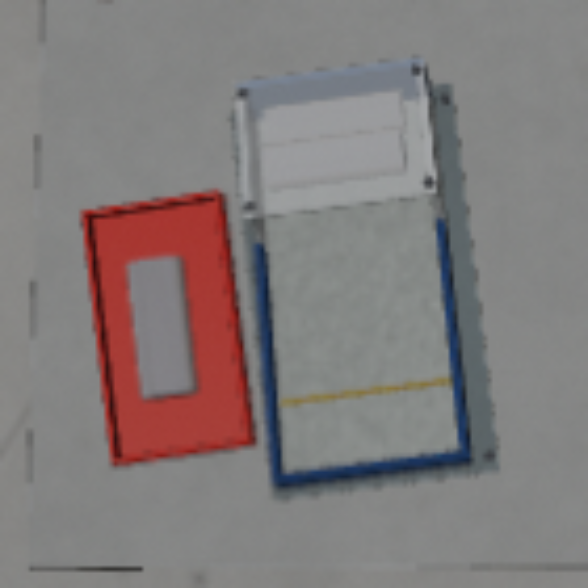

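View pics/side30.png

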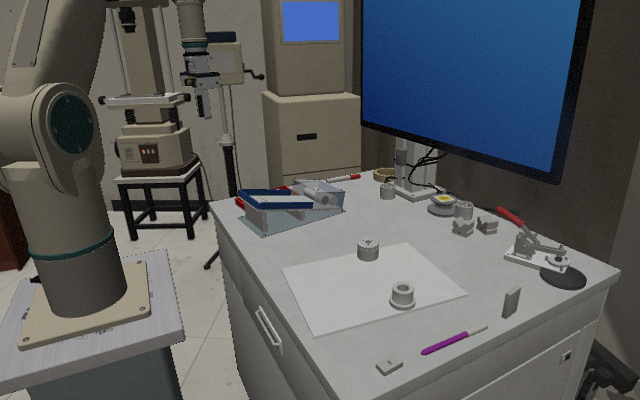

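View pics/t30.png

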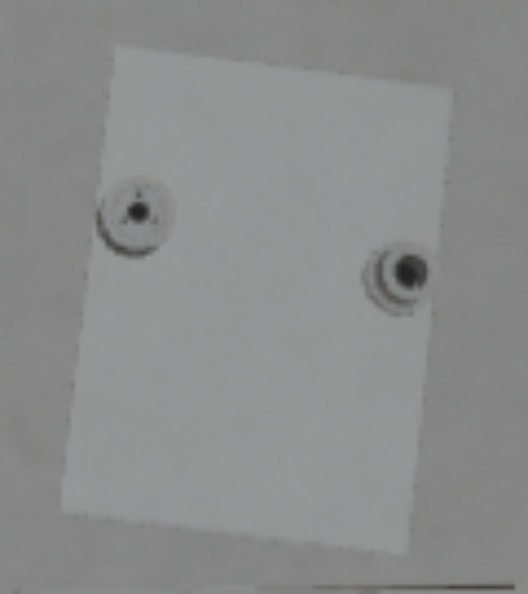

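The final pictures show two samples in the bay, the flat one lying along the red tray at crop (162,327), and both turned parts where they were. I'm handing the job in.

```bash
python3 -c "
from workcell import *
print(sign_off())"
```

```text
the job is handed in; nothing more can be done
None
```

The job is done and handed in at about 28 s. Two of the three samples rolled, and the third is in the red tray.

- **Rolled:** the solid bar (28 mm wide, lower right on the sheet) and the tube (29 mm wide, lower left) both ran into the bay and stayed there. The round ones followed the opening fingers closely, so a brief brush with the downhill finger at release can't be ruled out.
- **Stayed put:** the wide flattened tube (36 mm) stayed where I let go for about 1.2 s. I picked it up again and laid it in the red tray along the tray's length.
- **Names:** the networks treat all three samples as one class, so I can't say which is `sample_a`, `sample_b` or `sample_c`.

**Last checks:** the final pictures show both rollers under the cover, the flat one inside the tray and the arm clear of everything. Both turned parts measured within 0.2 mm of where they started. The highest force I read at the wrist was about 13 N, when pressing a sample onto the deck.

**What disagreed:** the fingertips are not 25 mm ahead of the TCP as stated. The camera showed them about level with it. Because of this the first two grasps closed just above the bar without moving it. I then used the measured tip position, and every later grasp held on the first try.

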